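# Fetch a heat sink from the tip-out bin

### The arm

A 7-joint arm with a two-finger parallel gripper is mounted at the origin on the work surface. World frame = base frame: x ahead of the robot, y to its left, z up, the work surface at z = 0. Lengths are in m, angles in rad, forces in N, time in s.
With the tool pointing down it reaches from about 0.425 to 0.925 m from the base axis. Payload 6.8 kg.
Tool frame: the origin (TCP) lies midway between the tips of the shut fingers; the grasp point (between the pads) lies 19 mm behind it; y points along the fingers, z is the direction in which the jaws open and shut, and the axes are right-handed (so a half turn about y gives the same grasp; the last joint's range is limited). The gripper opens to 85 mm and grips with 20 to 120 N. Pads are 22 mm wide; open, the fingers measure 114 mm over their backs; the gripper's body (76 mm by 85 mm) begins 54 mm behind the grasp point. The pads swing forward as they close: fully open they stand 13 mm farther back than shut.
Start: joints at [-1.348, 0.477, 0.022, 1.555, -0.011, 1.109, -0.083], TCP at [0.219, 0.638, 0.231] pointing down, gripper open.
Joint ranges: [-2.96, 2.96], [-0.34, 2.1], [-1.41, 1.46], [0.24, 2.44], [-1.37, 4.51], [0.17, 1.92], [-2.96, 2.96]. Speed limits (rad/s): [2.39, 2.39, 3.14, 3.14, 3.14, 3.14, 3.14].

### API

Orientations are given as a unit quaternion [w, x, y, z].
In Python, from station import bot gives the robot as it stands. The module is installed in compiled form; this text tells all that it offers.
- The arm moves only by the shell command python3 -m crank 'ROWS' [FORCE]. ROWS is JSON, a list of rows, each an object with "linear": the shift along the tool's x, y, z in m, a list of three; "dr": the turn, a rotation vector about the tool's x, y, z in degrees, a list of three; "hand": the gripper command: -1 is shut, 1 is fully open, values between are in proportion. A call has 1 to 10 rows; each row is the pose to reach, as a shift and turn from the pose commanded when the call began, along the tool's axes at that moment; what a row does not reach only later rows make up. A row lasts 1/12 s, in which the tool goes at most 41.7 mm and 7.16 degrees, less where a joint would pass 70% of its speed; a pose out of reach is approached as far as the arm can. A call with a gripper value outside its range is refused whole. The fingers move at their own pace and stop on an object; FORCE is the grip in N (left out, the last holds). Time passes only in rows, so rows that repeat a pose let the fingers close. It gives the time, the measured TCP pose, the force and the opening at its end, in the units of the state.
- bot.get_obs(): the state, without advancing time (a new reading comes with each control period).
- bot.read_camera(name): name is "scene" or "top"; returns the picture (480x640x3 uint8, blue, green, red); there is no depth.
- bot.camera_params(name): a dict with "K" (3x3 intrinsics, pixels), "R" (3x3) and "t" (3): a world point X has camera coordinates R X + t. Camera axes: x right, y down, z forward; pixel columns grow to the right and rows downward; lengths in m; the calibration is good to about 2 mm. A picture is of the moment at which its call begins. camera_params takes no time and is no camera call.
- bot.hand_in(): hands the job in, once; it reports no verdict.
Trained networks look in the newest picture that a camera, given by its name, has taken for a name from the list of things; names that differ only in an ending like _2 or _b are one class to them, and where a whole thing is asked for, a point or a joint stands for the part that bears it (a point fixed in the world has none). Each returns a list of dicts, best first, with "score" (0 to 1); they miss things now and then, are a little off and sometimes report something else, mostly with a low value. They report only what shows in the picture. A call takes as long as a camera call. They do not tell look-alikes from the thing itself.
- bot.search_frame(camera, target): "extent" ([left, top, right, bottom] in pixels, round what is visible of it).
- bot.cut_out(camera, target): "pixels" (480x640 bool, what is visible of it) and "extent" ([left, top, right, bottom] in pixels, round what is visible of it).
- bot.place_of(camera, target): "xy" ([column, row] in pixels: a listed point, or the origin of a listed thing).
The state is a dict: "t": time; "q": joint angles; "joint_vel": joint speeds; "joint_torque": joint torques, N m; "eef_pos": TCP position; "tool_rot": TCP orientation; "contact_force": force on the tool from outside, world axes, zero at the start; "torque": the same for the moment, N m; "gripper_width": opening from 0.0 (shut) to 1.0 (fully open).
Only numpy, scipy, OpenCV 4.12 (cv2) and the standard library are available. Lean on these libraries where they do the work, as an engineer would, in place of code of your own. Each camera call takes 0.05 s, during which the arm holds its last target. There are 200 camera calls.

### The job

Tip the orange bin forward right to its stop, take the finned heat sink out from its back and lay it flat, fins up, in the empty pocket of the black kit tray, setting it down gently and not dropping it. Then push the orange bin fully shut again. Leave the blue bin shut, and do not disturb the board in the tray or the meter and bottle on the bench.

Things in the scene. Friction and masses are not known exactly. Their poses are not given: they have to be found in the camera images.
- orange_bin (a joint): tilt of the orange bin in rad: 0 shut (floor level), 0.7 at its stop. It turns on its lower front edge; tipping brings the front lip down towards the robot and lifts the back. Stiff hinge (about 0.7 N m of friction): the bin stays where it is left, but pressing on its floor turns it shut.
- orange_hinge (a point): middle of the orange bin's hinge line, at the outer foot of its front wall. Axes turn with the bin: x along the floor from front to back, y along the hinge to the left, z up the front wall. Bin walls 4 mm thick; floor top at z = 4 mm; back wall ends at x = 180 mm, 45 mm high; a rib across the floor at x = 80 to 84 mm, up to z = 14 mm, keeps the heat sink in the back.
- orange_lip (a point): top edge of the orange bin's front wall, mid-width: a round bead 8 mm thick, 104 mm up the wall from the hinge; axes as the hinge's. Hook it from above with the fingers behind it, inside the bin. The bin is 160 mm wide inside; its side walls are 85 mm high within 45 mm of the front, sloping to 45 mm further back.
- blue_bin (a joint): tilt of the identical blue bin in rad, 0 shut; to be left alone.
- blue_hinge (a point): middle of the blue bin's hinge line, axes and sizes as for the orange bin.
- heatsink_center (a point): centre of the aluminium heat sink lying in the back of the orange bin, 20 mm above its underside. Flanged base plate 60 mm (its x) by 100 mm (its y) by 6 mm; on it a central block of fins 24 mm wide (x), 100 mm long (y), its top 40 mm above the underside. z points out of the fins. About 0.18 kg.
- tray: black kit tray fixed to the bench, 208 mm (x) by 150 mm (y), walls 24 mm high and 4 mm thick, floor 4 mm thick; origin at the centre of its underside. A cross wall parallel to y at x = 0 makes two pockets 98 mm by 142 mm. The pocket at -x is empty; the one at +x holds a green relay board.
- pocket (a point): centre of the floor of the empty pocket, 51 mm from the tray's centre; axes as the tray's. The heat sink's long side goes along y.
- relay_board_center (a point): green relay board, 70 by 110 by 22 mm, lying in the tray's other pocket; to be left alone. Point at its centre, half-way up.
- meter_center (a point): yellow multimeter lying on the bench, 170 by 85 by 43 mm, centre; bystander.
- bottle_center (a point): blue bottle standing on the bench, 66 mm in diameter, 190 mm tall, point on its axis half-way up; bystander.
- orange_frame: fixed grey frame that carries the orange bin; origin on the bench 12 mm below the hinge's middle, x to the back. Cheeks 184 mm apart over their outsides, 60 mm high in front and 207 mm high from x = 78 mm back; on top a clear hood from x = 75 to 190 mm, its underside 207 mm above the bench: it shuts off the bin's back from above until the bin is tipped.
There are look-alikes about, which are no part of the job. What is meant by the part that bears heatsink_center is not brown or red, and is the larger of those in its own colour.

How it is judged:
On the way, in this order (a step that is already met when the one before it is completed fails the run):
1. the orange bin is tipped forward to its stop (over 0.63 rad) (value of joint orange_bin above 0.63 rad), for 0.2 s.
2. the heat sink lies in the empty pocket of the tray (z of heatsink_center in the frame of pocket below 0.026 m and horizontal distance between heatsink_center and pocket below 0.035 m and angle between heatsink_center's own z axis and vertical below 0.1 rad), for 0.2 s.
3. the orange bin is pushed shut (value of joint orange_bin below 0.05 rad), for 0.2 s.
At the end, for the whole second after the job is handed in: The heat sink lies at rest on the floor of the tray's empty pocket, fins up (within 0.1 rad of upright, centre within 35 mm of the pocket's centre), and both bins are shut (under 0.05 rad) (all of step 2 and value of joint each of orange_bin, blue_bin below 0.05 rad and linear speed of heatsink below 0.02 m/s); the robot touches nothing.
It fails at once if the heat sink is dropped or slammed into the tray (faster than 0.4 m/s within about 40 mm of the pocket's floor) (horizontal distance between heatsink_center and pocket below 0.07 m and z of heatsink_center in the frame of pocket below 0.06 m and linear speed of heatsink above 0.4 m/s).
It fails at once if the blue bin is tipped open (value of joint blue_bin above 0.15 rad).
It fails at once if the relay board is moved more than 30 mm (distance of relay_board_center from where it was at the start of the episode above 0.03 m).
It fails at once if the meter or the bottle is moved more than 40 mm (distance of any of meter_center, bottle_center from where it was at the start of the episode above 0.04 m).
It also fails if it takes over 72 s, if anything falls off the work surface, if the arm or the gripper's body presses on something with over 40 N, if the wrist force passes 120 N, or if a joint passes its speed limit or range.

## Working session

There is one attempt and no reset: what is moved stays moved. The work goes in short steps, Python scripts to look and compute and a shell command to move; the robot and the scene stay as the last step left them, time stands still between calls to the robot, and variables do not carry over. Pictures are saved under pics/ and viewed, about 8 in all and at most 12, crops included, and the job is handed in when it is done.

```bash
mkdir -p pics; ls; cat > h.py <<'E'
import numpy as np, cv2
from station import bot
from scipy.spatial.transform import Rotation as Rn
def cam(n):
    p=bot.camera_params(n); return np.array(p["K"]),np.array(p["R"]),np.array(p["t"])
def ray(n,uv):
    K,R,t=cam(n); d=R.T@np.linalg.inv(K)@np.array([uv[0],uv[1],1.]); return -R.T@t,d/np.linalg.norm(d)
def at_z(n,uv,z):
    o,d=ray(n,uv); return o+d*(z-o[2])/d[2]
def tri(a,b):
    (o1,d1),(o2,d2)=ray("scene",a),ray("top",b)
    s=np.linalg.lstsq(np.c_[d1,-d2],o2-o1,rcond=None)[0]
    p,q=o1+s[0]*d1,o2+s[1]*d2; return (p+q)/2,np.linalg.norm(p-q)
def proj(n,X):
    K,R,t=cam(n); c=K@(R@np.array(X,float)+t); return c[:2]/c[2]
def state():
    o=bot.get_obs(); r=Rn.from_quat(np.roll(o["tool_rot"],-1)); return o,r
E
python3 - <<'E'
from h import *
np.set_printoptions(precision=3,suppress=True)
for n in("scene","top"):
    cv2.imwrite(f"pics/{n}0.png",bot.read_camera(n)); K,R,t=cam(n); print(n,-R.T@t,R[2],K[0,0])
    for k in["orange_hinge","orange_lip","blue_hinge","heatsink_center","tray","pocket","relay_board_center","meter_center","bottle_center","orange_frame"]:
        print(k,[(np.round(d["xy"]),round(d["score"],2)) for d in bot.place_of(n,k)][:4])
o,r=state();print(o["t"],o["eef_pos"],r.as_matrix())
E
```

```text
pics
scene [ 0.743 -1.025  1.524] [-0.069  0.59  -0.805] 557.4390048713616
orange_hinge [(array([285., 319.]), 0.81), (array([285., 299.]), 0.41)]
orange_lip [(array([284., 301.]), 0.67), (array([310., 255.]), 0.46)]
blue_hinge [(array([294., 256.]), 0.7), (array([311., 192.]), 0.68)]
heatsink_center [(array([317., 382.]), 0.91), (array([242., 304.]), 0.85), (array([383., 312.]), 0.82)]
tray [(array([297., 257.]), 0.9)]
pocket [(array([277., 251.]), 0.85), (array([288., 298.]), 0.2)]
relay_board_center [(array([311., 257.]), 0.63)]
meter_center [(array([228., 375.]), 0.73)]
bottle_center [(array([296., 136.]), 0.69)]
orange_frame [(array([284., 319.]), 0.86)]
top [0.414 0.018 1.172] [ 0.157  0.014 -0.987] 445.64267478608264
orange_hinge [(array([439., 258.]), 0.83)]
orange_lip [(array([450., 251.]), 0.62)]
blue_hinge [(array([253., 249.]), 0.57)]
heatsink_center [(array([511., 211.]), 0.8), (array([428., 309.]), 0.79), (array([443., 211.]), 0.77), (array([415., 153.]), 0.75)]
tray [(array([350., 256.]), 0.85)]
pocket [(array([349., 273.]), 0.57)]
relay_board_center [(array([351., 241.]), 0.75)]
meter_center [(array([525., 308.]), 0.81), (array([437., 257.]), 0.51)]
bottle_center [(array([156., 281.]), 0.92)]
orange_frame [(array([433., 256.]), 0.72), (array([352., 238.]), 0.35)]
1.1 [0.219 0.638 0.231] [[ 0.946 -0.     0.325]
 [-0.325  0.     0.946]
 [-0.    -1.    -0.   ]]
```

View pics/scene0.png

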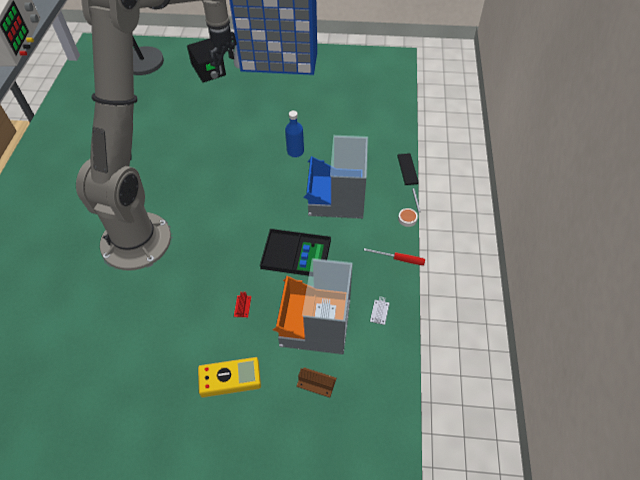

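View pics/top0.png

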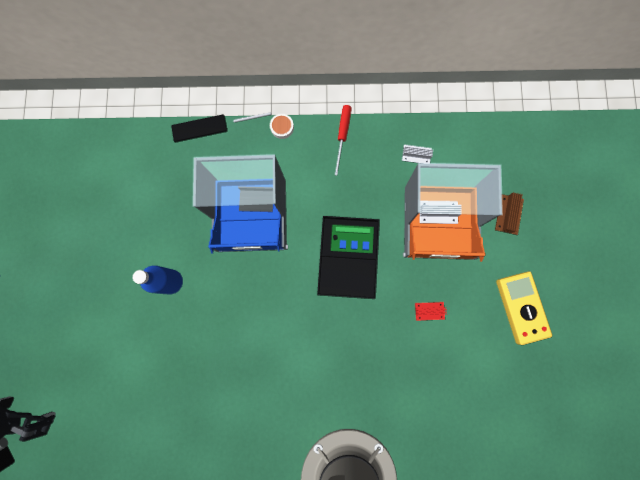

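```bash
python3 - <<'E'
from h import *
np.set_printoptions(precision=3,suppress=True)
for k,a,b in[("ohinge",(285,319),(439,258)),("olip",(284,301),(450,251)),("tray",(297,257),(350,256)),("pocket",(277,251),(349,273)),("board",(311,257),(351,241)),("meter",(228,375),(525,308)),("bottle",(296,136),(156,281)),("frame",(284,319),(433,256)),("bh",(311,192),(253,249))]:
    print(k,*tri(a,b))
for uv in[(511,211),(428,309),(443,211),(415,153)]:print("top",uv,at_z("top",uv,.036),at_z("top",uv,.02))
for uv in[(317,382),(242,304),(383,312)]:print("sc",uv,at_z("scene",uv,.036),at_z("scene",uv,.02))
E
```

```text
ohinge [ 0.544 -0.248 -0.001] 0.0029633933487204726
olip [ 0.548 -0.249  0.113] 0.003255615205367295
tray [ 0.553 -0.014 -0.009] 0.0024356504971886905
pocket [ 0.497 -0.013  0.021] 0.015313061630591743
board [ 0.596 -0.016 -0.003] 0.010227684587148298
meter [ 0.412 -0.451  0.029] 0.0025079625162576723
bottle [0.491 0.475 0.062] 0.009314382393136254
frame [ 0.545 -0.238 -0.017] 0.010180583928785873
bh [0.572 0.24  0.025] 0.0062746865874790175
top (511, 211) [ 0.659 -0.432  0.036] [ 0.662 -0.438  0.02 ]
top (428, 309) [ 0.41  -0.207  0.036] [ 0.41 -0.21  0.02]
top (443, 211) [ 0.661 -0.256  0.036] [ 0.664 -0.26   0.02 ]
top (415, 153) [ 0.819 -0.19   0.036] [ 0.825 -0.193  0.02 ]
sc (317, 382) [ 0.664 -0.451  0.036] [ 0.663 -0.445  0.02 ]
sc (242, 304) [ 0.414 -0.228  0.036] [ 0.41  -0.219  0.02 ]
sc (383, 312) [ 0.839 -0.217  0.036] [ 0.84  -0.209  0.02 ]
```

The top view shows the orange bin at about (445,230), with a grey heat sink inside at (440,211). The tray is at (350,256) with its empty pocket nearer the robot. The red and brown parts and the small grey one at (417,154) are look-alikes. Next I'll overlay a model to get the yaws.

```bash
cat > ov.py <<'E'
from h import *
from scipy.optimize import least_squares
def T(x,y,z,yaw): return lambda P:(Rn.from_euler("z",yaw).apply(np.array(P,float))+[x,y,z])
def tilt(f,q): return lambda P:f(Rn.from_euler("y",-q).apply(np.array(P,float)))
def poly(img,n,P,c,o,s,closed=True):
    p=np.array([(proj(n,X)-o)*s for X in P]); cv2.polylines(img,[np.round(p*16).astype(np.int32)],closed,c,1,cv2.LINE_AA,4)
def box(x0,x1,y0,y1,z): return [(x0,y0,z),(x1,y0,z),(x1,y1,z),(x0,y1,z)]
E
python3 - <<'E'
from ov import *
np.set_printoptions(precision=4,suppress=True)
# fit tray outline: mask of tray in top -> min rect of model rim
for n in("top","scene"):
    bot.read_camera(n)
    for k in("tray","orange_frame","orange_lip","heatsink_center"):
        for d in bot.cut_out(n,k)[:4]:
            m=d["pixels"].astype(np.uint8); c=max(cv2.findContours(m,0,2)[0],key=cv2.contourArea)
            print(n,k,round(d["score"],2),m.sum(),np.round(cv2.boxPoints(cv2.minAreaRect(c))).tolist())
tr=T(.553,-.014,0,0); b=T(.545,-.247,.012,0)
out=[]
for n,o in(("top",(310,150)),("scene",(250,220))):
    s=4 if n=="scene" else 3.8
    o=np.array(o,float); g=cv2.imread(f"pics/{n}0.png"); M=np.array([[s,0,-o[0]*s],[0,s,-o[1]*s]])
    g=cv2.warpAffine(g,M,(780,560) if n=="top" else (440,560),flags=cv2.INTER_CUBIC)
    poly(g,n,tr(box(-.104,.104,-.075,.075,.024)),(255,0,255),o,s)
    poly(g,n,b(box(-.0,.18,-.084,.084,.0)),(0,255,0),o,s)
    poly(g,n,b([(0,-.084,.104),(0,.084,.104)]),(255,255,0),o,s)
    poly(g,n,b([(0,-.084,.085),(.045,-.084,.085),(.18,-.084,.045),(.18,.084,.045),(.045,.084,.085)]),(0,255,255),o,s,False)
    poly(g,n,b(box(.075,.19,-.092,.092,.195)),(0,0,255),o,s)
    cv2.imwrite(f"pics/ov_{n}.png",g)
E
```

```text
top tray 0.7 3613 [[316.0, 296.0], [321.0, 214.0], [380.0, 218.0], [375.0, 300.0]]
top orange_frame 0.56 8047 [[403.0, 259.0], [406.0, 162.0], [504.0, 164.0], [501.0, 262.0]]
top orange_lip 0.65 2716 [[409.0, 259.0], [410.0, 213.0], [486.0, 215.0], [485.0, 261.0]]
top heatsink_center 0.91 504 [[415.0, 303.0], [445.0, 302.0], [446.0, 319.0], [416.0, 320.0]]
top heatsink_center 0.81 474 [[402.0, 161.0], [403.0, 144.0], [433.0, 148.0], [431.0, 164.0]]
top heatsink_center 0.77 860 [[494.0, 231.0], [501.0, 190.0], [524.0, 194.0], [518.0, 235.0]]
top heatsink_center 0.63 369 [[420.0, 214.0], [457.0, 214.0], [457.0, 223.0], [420.0, 223.0]]
scene tray 0.93 1849 [[259.0, 268.0], [266.0, 226.0], [330.0, 237.0], [323.0, 279.0]]
scene orange_frame 0.55 5685 [[272.0, 347.0], [281.0, 255.0], [353.0, 262.0], [344.0, 354.0]]
scene orange_lip 0.83 1439 [[273.0, 336.0], [280.0, 276.0], [311.0, 280.0], [304.0, 340.0]]
scene heatsink_center 0.93 765 [[294.0, 386.0], [301.0, 366.0], [336.0, 378.0], [330.0, 398.0]]
scene heatsink_center 0.83 323 [[369.0, 320.0], [375.0, 298.0], [390.0, 302.0], [383.0, 324.0]]
scene heatsink_center 0.6 319 [[233.0, 317.0], [237.0, 292.0], [251.0, 294.0], [247.0, 319.0]]
scene heatsink_center 0.17 1891 [[259.0, 268.0], [266.0, 226.0], [331.0, 237.0], [324.0, 279.0]]
```

View pics/ov_top.png

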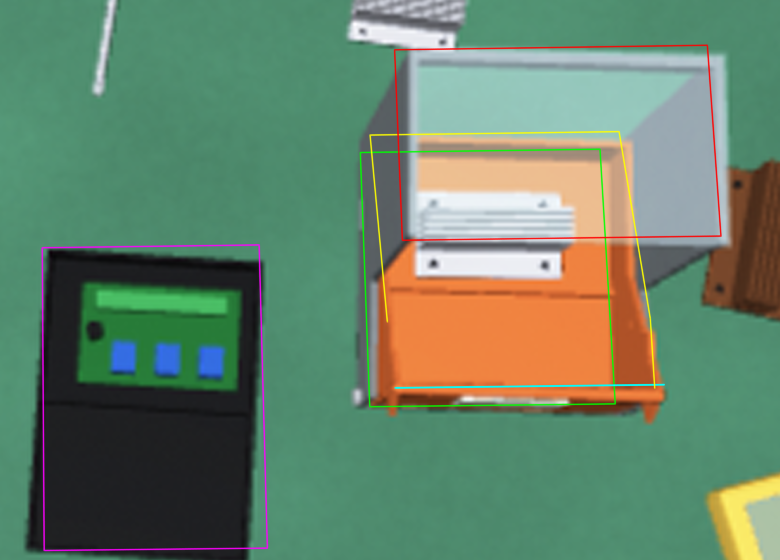

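```bash
python3 - <<'E'
from ov import *
np.set_printoptions(precision=4,suppress=True)
px=lambda L:np.array(L)/3.8+[310,150]
def fit(P,uv,z,x0):
    f=lambda p:np.concatenate([proj("top",X)-u for X,u in zip(T(p[0],p[1],z,p[2])(P),uv)])
    r=least_squares(f,x0); print(r.x,np.degrees(r.x[2]),"res px",r.fun); return r.x
fit([(.104,.075,.024),(.104,-.075,.024),(-.104,.075,.024),(-.104,-.075,.024)],px([(48,250),(263,262),(28,550),(248,560)]),0,[.55,0,0])
b=fit([(.190,.092,.209),(.19,-.092,.209),(.075,-.092,.209),(.075,.092,.209)],px([(410,50),(725,55),(728,243),(408,240)]),0,[.55,-.25,0])
fit([(.08,.08,.026),(.08,-.08,.026)],px([(390,290),(614,296)]),0,[.55,-.25,0])
fit([(.03,.05,-.014),(.03,-.05,-.014),(-.03,-.05,-.014),(-.03,.05,-.014)],px([(416,193),(560,196),(562,277),(415,277)]),.036,[.65,-.25,0])
# scene overlay
tr=None
E
```

```text
[ 0.5475 -0.0099 -0.0702] -4.0247142036499275 res px [-0.3724 -0.5474  0.105  -0.5177 -0.2602  0.0414  0.514   0.951 ]
[ 0.5416 -0.2486 -0.0348] -1.995817546256113 res px [-0.3416 -0.4094 -0.5877 -0.179   0.4382  0.7689  0.4741 -0.2003]
[ 0.5405 -0.2512 -0.0385] -2.2077061041974932 res px [-1.3885 -0.0005  1.3816 -0.0299]
[ 0.6615 -0.2478 -0.029 ] -1.6640695958146716 res px [-0.2325 -0.205  -0.0648 -0.4337 -0.0095  0.615   0.3042  0.0142]
```

View pics/ov_scene.png

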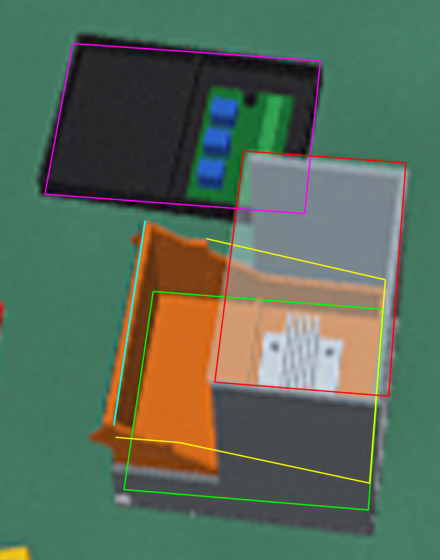

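Fits agree: tray at (0.5475, -0.010) with yaw -4°, hinge at (0.5415, -0.249, 0.012) with yaw -2°, and heat sink at bin x ≈ 0.12. Next is a helper for the shift and turn to a target pose.

```bash
cat > go.py <<'E'
# usage: go.py bin|tray  dx dy z leanDeg : TCP at frame offset (dx,dy) from hinge/pocket, world z
import sys
from h import *
np.set_printoptions(precision=4,suppress=True)
F={"bin":(.5415,-.249,np.radians(-2.0)),"tray":(.5475-.051*np.cos(.07),-.0099+.051*np.sin(.07),np.radians(-4.0))}
x,y,ps=F[sys.argv[1]]; dx,dy,z,th=map(float,sys.argv[2:6]); th=np.radians(th)
xb=np.array([np.cos(ps),np.sin(ps),0]); yb=np.array([-xb[1],xb[0],0]); zb=np.array([0,0,1.])
R=np.c_[-yb,np.sin(th)*xb-np.cos(th)*zb,np.cos(th)*xb+np.sin(th)*zb]
o,r=state(); p=np.array([x,y,0])+dx*xb+dy*yb+z*zb
d=np.array(o["eef_pos"])-[x,y,0]
print("now t",o["t"],"rel",d@xb,d@yb,d[2],"F",np.array(o["contact_force"]),"w",o["gripper_width"],"q",np.array(o["q"]))
print("linear",r.inv().apply(p-o["eef_pos"]),"dr",np.degrees((r.inv()*Rn.from_matrix(R)).as_rotvec()))
E
python3 go.py bin 0.031 0 0.35 0;python3 go.py bin 0.031 0 0.22 15
```

```text
now t 1.6 rel -0.3530298105815991 0.8756191775476414 0.2312955346431097 F [ 0.0079  0.34   -0.1017] w 1.0021069671636191 q [-1.3481  0.477   0.0224  1.5554 -0.0115  1.1093 -0.0831]
linear [ 0.6227 -0.1187 -0.7256] dr [ 0.0006 73.0451  0.0014]
now t 1.6 rel -0.3530298105815991 0.8756191775476414 0.2312955346431097 F [ 0.0079  0.34   -0.1017] w 1.0021069671636191 q [-1.3481  0.477   0.0224  1.5554 -0.0115  1.1093 -0.0831]
linear [ 0.6227  0.0113 -0.7256] dr [12.9075 72.6037 -9.557 ]
```

```bash
python3 -m crank '[{"linear":[0,-0.12,0],"dr":[0,0,0],"hand":-1},{"linear":[0,-0.12,0],"dr":[0,0,0],"hand":-1},{"linear":[0.1,-0.12,-0.12],"dr":[0,12,0],"hand":-1},{"linear":[0.3,-0.12,-0.35],"dr":[0,36,0],"hand":-1},{"linear":[0.3,-0.12,-0.35],"dr":[0,36,0],"hand":-1},{"linear":[0.3,-0.12,-0.35],"dr":[0,36,0],"hand":-1},{"linear":[0.623,-0.119,-0.726],"dr":[0,73,0],"hand":-1},{"linear":[0.623,-0.119,-0.726],"dr":[0,73,0],"hand":-1},{"linear":[0.623,-0.119,-0.726],"dr":[0,73,0],"hand":-1},{"linear":[0.623,-0.119,-0.726],"dr":[0,73,0],"hand":-1}]'; python3 go.py bin 0.031 0 0.35 0
```

```text
t: 2.43
eef_pos: [0.3419, 0.3278, 0.3363]
tool_rot: [0.555, -0.555, 0.438, -0.438]
contact_force: [0.7, -0.8, -0.1]
gripper_width: -0.001
now t 2.4333 rel -0.21962515752526346 0.5694966666001847 0.3362544041775794 F [ 0.7011 -0.7985 -0.1007] w -0.0009416756510384751 q [-1.1676  0.0363  0.2826  1.8939 -0.0112  1.2121 -0.6474]
linear [ 0.6156 -0.0142  0.0904] dr [-0.0114 15.4006 -0.044 ]
```

```bash
python3 -m crank '[{"linear":[0.15,-0.014,0.06],"dr":[0,7,0],"hand":-1},{"linear":[0.15,-0.014,0.06],"dr":[0,7,0],"hand":-1},{"linear":[0.15,-0.014,0.06],"dr":[0,7,0],"hand":-1},{"linear":[0.616,-0.014,0.09],"dr":[0,15.4,0],"hand":-1},{"linear":[0.616,-0.014,0.09],"dr":[0,15.4,0],"hand":-1},{"linear":[0.616,-0.014,0.09],"dr":[0,15.4,0],"hand":-1},{"linear":[0.616,-0.014,0.09],"dr":[0,15.4,0],"hand":-1},{"linear":[0.616,-0.014,0.09],"dr":[0,15.4,0],"hand":-1},{"linear":[0.616,-0.014,0.09],"dr":[0,15.4,0],"hand":-1},{"linear":[0.616,-0.014,0.09],"dr":[0,15.4,0],"hand":-1}]'; python3 go.py bin 0.031 0 0.22 15
```

```text
t: 3.27
eef_pos: [0.5078, -0.0497, 0.3492]
tool_rot: [-0.493, 0.492, -0.507, 0.507]
contact_force: [0.3, -0.3, 0.2]
gripper_width: 0.002
now t 3.2667 rel -0.04061408148877171 0.1979632918043435 0.3491789917110837 F [ 0.326  -0.3272  0.2027] w 0.0019593045314154887 q [-0.6832  0.1028  0.7292  1.8223 -0.0733  1.2422  0.0386]
linear [0.1985 0.1291 0.0702] dr [14.9292  0.3594 -0.1032]
```

```bash
python3 -m crank '[{"linear":[0.2,0,0.07],"dr":[15,0.4,0],"hand":-1},{"linear":[0.2,0,0.07],"dr":[15,0.4,0],"hand":-1},{"linear":[0.2,0,0.07],"dr":[15,0.4,0],"hand":-1},{"linear":[0.2,0,0.07],"dr":[15,0.4,0],"hand":-1},{"linear":[0.2,0,0.07],"dr":[15,0.4,0],"hand":-1},{"linear":[0.2,0.129,0.07],"dr":[15,0.4,0],"hand":-1},{"linear":[0.2,0.129,0.07],"dr":[15,0.4,0],"hand":-1},{"linear":[0.2,0.129,0.07],"dr":[15,0.4,0],"hand":-1},{"linear":[0.2,0.129,0.07],"dr":[15,0.4,0],"hand":-1},{"linear":[0.2,0.129,0.07],"dr":[15,0.4,0],"hand":-1}]'; python3 go.py bin 0.031 0 0.092 15; python3 - <<'E'
from h import *
a=bot.read_camera("scene")[200:380,220:400];b=bot.read_camera("top")[140:320,390:570]
cv2.imwrite("pics/hook.png",cv2.resize(np.hstack([a,b]),(800,400),interpolation=cv2.INTER_CUBIC))
E
```

```text
t: 4.1
eef_pos: [0.5704, -0.2491, 0.2178]
tool_rot: [-0.55, 0.423, -0.44, 0.57]
contact_force: [0.3, 0.9, 0.3]
gripper_width: 0.005
now t 4.1 rel 0.028908122671844193 0.0009203994946774323 0.21779526489096213 F [0.2796 0.9156 0.2645] w 0.005478380598037303 q [-0.2646  0.3658  0.7846  1.9292 -0.5288  0.7745  0.7699]
linear [ 0.0012  0.1222 -0.0299] dr [ 0.2822 -0.0996 -0.084 ]
```

View pics/hook.png

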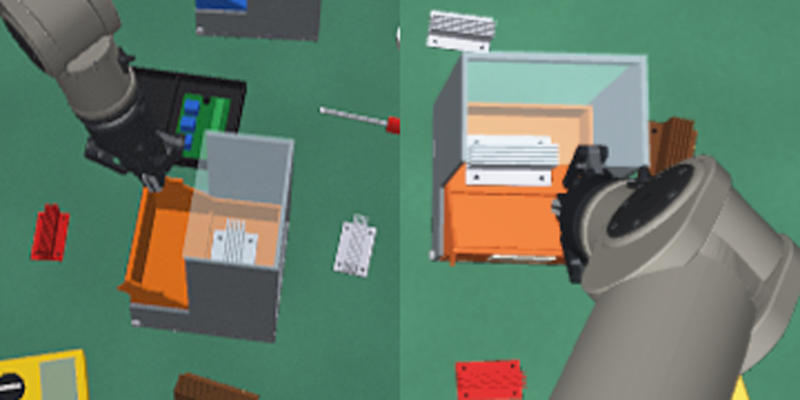

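The shut fingers stand above the front of the bin, behind the lip. Going down.

```bash
python3 -m crank '[{"linear":[0.001,0.04,-0.009],"dr":[0,0,0],"hand":-1},{"linear":[0.001,0.07,-0.017],"dr":[0,0,0],"hand":-1},{"linear":[0.001,0.09,-0.022],"dr":[0,0,0],"hand":-1},{"linear":[0.001,0.105,-0.026],"dr":[0,0,0],"hand":-1},{"linear":[0.001,0.115,-0.028],"dr":[0,0,0],"hand":-1},{"linear":[0.001,0.122,-0.03],"dr":[0,0,0],"hand":-1},{"linear":[0.001,0.122,-0.03],"dr":[0,0,0],"hand":-1},{"linear":[0.001,0.122,-0.03],"dr":[0,0,0],"hand":-1}]'; python3 go.py bin 0 0 0.09 15
```

```text
t: 4.87
eef_pos: [0.5755, -0.251, 0.0956]
tool_rot: [-0.552, 0.422, -0.437, 0.571]
contact_force: [-0.0, -0.3, 0.1]
gripper_width: 0.0
now t 4.8667 rel 0.0340764202046334 -0.0007929058459041603 0.09562534806747257 F [-0.0199 -0.2997  0.0896] w 0.00045951970481121674 q [-0.0957  0.5275  0.587   2.0091 -0.7671  0.5536  0.9922]
linear [-0.0008 -0.0035 -0.0344] dr [-0.1356 -0.041  -0.0125]
```

```bash
python3 -m crank '[{"linear":[0,0,-0.01],"dr":[0,0,0],"hand":-1},{"linear":[0,-0.003,-0.018],"dr":[0,0,0],"hand":-1},{"linear":[0,-0.005,-0.027],"dr":[0,0,0],"hand":-1},{"linear":[0,-0.005,-0.037],"dr":[0,0,0],"hand":-1},{"linear":[0,-0.0046,-0.048],"dr":[0,0,0],"hand":-1},{"linear":[0,-0.0046,-0.048],"dr":[0,0,0],"hand":-1}]'; python3 go.py bin 0 0 0.09 15
```

```text
t: 5.37
eef_pos: [0.5293, -0.2493, 0.0892]
tool_rot: [-0.552, 0.42, -0.436, 0.573]
contact_force: [4.0, 1.4, 6.0]
gripper_width: -0.003
now t 5.3667 rel -0.01217851255066494 -0.0007546767861949195 0.08917994201232965 F [3.9732 1.4    6.0183] w -0.0029781533287695176 q [-0.0602  0.4725  0.5596  2.1108 -0.7927  0.4923  1.0658]
linear [-0.0008  0.0025  0.012 ] dr [-0.4452 -0.063   0.0082]
```

```bash
python3 -m crank '[{"linear":[0,0.002,-0.01],"dr":[0,0,0],"hand":-1},{"linear":[0,0.005,-0.02],"dr":[0,0,0],"hand":-1},{"linear":[0,0.009,-0.03],"dr":[0,0,0],"hand":-1},{"linear":[0,0.01,-0.034],"dr":[0,0,0],"hand":-1},{"linear":[0,0.01,-0.034],"dr":[0,0,0],"hand":-1}]'; python3 go.py bin 0 0 0.09 15; python3 - <<'E'
from h import *
a=bot.read_camera("scene")[220:370,230:380];b=bot.read_camera("top")[160:310,370:520]
cv2.imwrite("pics/tip.png",cv2.resize(np.hstack([a,b]),(800,400),interpolation=cv2.INTER_CUBIC))
E
```

```text
t: 5.78
eef_pos: [0.5034, -0.2495, 0.0729]
tool_rot: [-0.553, 0.419, -0.433, 0.575]
contact_force: [10.3, 2.0, 14.7]
gripper_width: 0.0
now t 5.7833 rel -0.03802904498527614 -0.0018605607807485687 0.07285187360106155 F [10.289   1.9919 14.7074] w 0.0004877846316921551 q [ 0.0014  0.4611  0.4999  2.1716 -0.8494  0.4284  1.1527]
linear [-0.0019 -0.0061  0.0413] dr [-0.8148 -0.0108  0.1417]
```

View pics/tip.png

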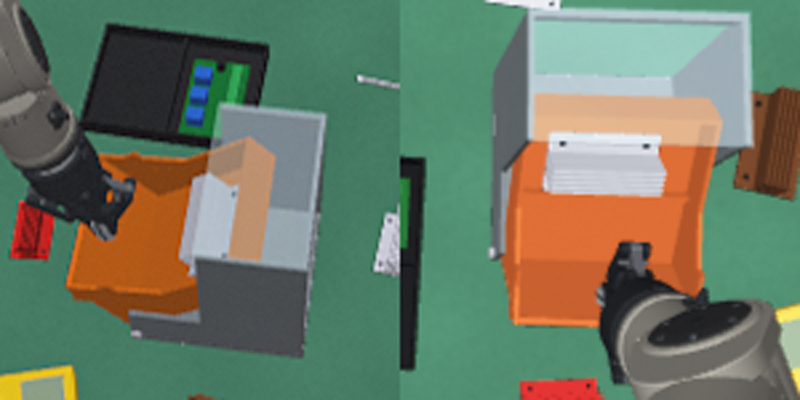

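The bin is tipped far forward and the heat sink lies against the rib. I'll pull a little more to confirm the stop.

```bash
python3 -m crank '[{"linear":[0,0.002,-0.006],"dr":[0,0,0],"hand":-1},{"linear":[0,0.004,-0.012],"dr":[0,0,0],"hand":-1},{"linear":[0,0.004,-0.012],"dr":[0,0,0],"hand":-1},{"linear":[0,0.004,-0.012],"dr":[0,0,0],"hand":-1},{"linear":[0,0.004,-0.012],"dr":[0,0,0],"hand":-1}]'; python3 go.py bin 0 0 0.09 15
```

```text
t: 6.3
eef_pos: [0.5032, -0.2496, 0.0724]
tool_rot: [-0.557, 0.416, -0.427, 0.578]
contact_force: [17.3, 8.5, 49.6]
gripper_width: -0.002
now t 6.3 rel -0.03822000546211004 -0.001960161211657818 0.0724001223099955 F [17.3269  8.5103 49.6382] w -0.0017677934071824266 q [ 0.0261  0.4535  0.472   2.1821 -0.8766  0.406   1.1878]
linear [-0.0018 -0.0058  0.0417] dr [-1.778   0.2082  0.1862]
```

Force climbs with no motion, so the bin is at its stop. Backing off and lifting clear.

```bash
python3 -m crank '[{"linear":[0,0,0.012],"dr":[0,0,0],"hand":-1},{"linear":[0,-0.005,0.022],"dr":[0,0,0],"hand":-1},{"linear":[0,-0.03,0.022],"dr":[0,0,0],"hand":-1},{"linear":[0,-0.07,0.022],"dr":[0,0,0],"hand":-1},{"linear":[0,-0.11,0.0],"dr":[0,0,0],"hand":0.2},{"linear":[0,-0.15,0],"dr":[0,0,0],"hand":0.2},{"linear":[0.0,-0.18,0],"dr":[0,0,0],"hand":0.2},{"linear":[0.0,-0.18,0],"dr":[0,0,0],"hand":0.2}]'; python3 - <<'E'
from h import *
a=bot.read_camera("scene");b=bot.read_camera("top");cv2.imwrite("pics/s3.png",a);cv2.imwrite("pics/t3.png",b)
g=np.hstack([cv2.resize(a[230:350,270:370],(500,600),interpolation=cv2.INTER_CUBIC)[:,:400],cv2.resize(b[160:280,400:500],(500,600),interpolation=cv2.INTER_CUBIC)[:,:400]])
cv2.imwrite("pics/hs3.png",g)
for n in("scene","top"):
  print(n,[(np.round(d["xy"],1),d["score"]) for d in bot.place_of(n,"heatsink_center")])
  print(n,[(np.round(d["xy"],1),d["score"]) for d in bot.place_of(n,"orange_lip")])
E
python3 go.py bin 0.03 0 0.2 40
```

```text
t: 6.97
eef_pos: [0.4396, -0.2483, 0.24]
tool_rot: [-0.553, 0.419, -0.436, 0.573]
contact_force: [1.4, 0.2, -0.4]
gripper_width: 0.564
scene [(array([316.2, 382.8]), 0.76), (array([241.7, 303.4]), 0.68), (array([383.4, 312. ]), 0.67), (array([309.1, 305.3]), 0.65)]
scene [(array([261.1, 301.8]), 0.78)]
top [(array([446.6, 227.2]), 0.77), (array([430.4, 306.4]), 0.67), (array([418.4, 152.6]), 0.65), (array([511.5, 211.8]), 0.55)]
top [(array([446.4, 281.1]), 0.7)]
now t 7.2667 rel -0.10278140417101836 -3.476984885620888e-05 0.23324278485575928 F [-0.3061  0.3308 -0.0622] w 0.5995516378499964 q [-0.386   0.0725  0.9041  2.161  -0.2674  0.7213  0.6568]
linear [-0.0001  0.0662  0.1198] dr [25.1443 -0.0675 -0.0407]
```

View pics/hs3.png

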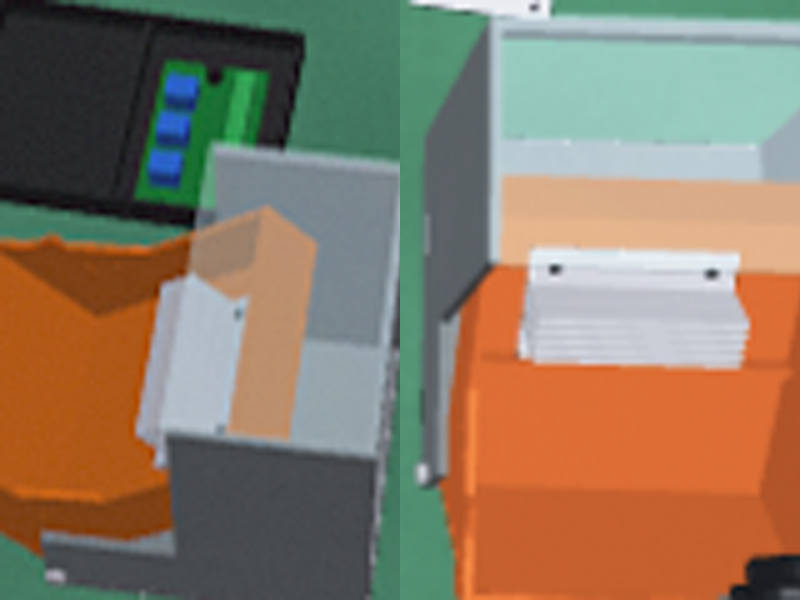

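```bash
python3 - <<'E'
from ov import *
np.set_printoptions(precision=4,suppress=True)
b=T(.5415,-.249,.012,np.radians(-2))
inv=lambda X:(Rn.from_euler("y",.7).apply(Rn.from_euler("z",np.radians(2)).apply(np.array(X)-[.5415,-.249,.012])))
p,e=tri((309.1,305.3),(446.6,227.2));print("net in bin",inv(p),e)
p,e=tri((261.1,301.8),(446.4,281.1));print("lip",inv(p),e)
for q in(.66,.7):
    f=lambda s:np.concatenate([proj("top",X)-u for X,u in zip(tilt(b,q)([(s[0]+.03,s[1]+.05,.01),(s[0]+.03,s[1]-.05,.01)]),[(426,209.8),(468,211.2)])])
    r=least_squares(f,[.114,0]);print(q,r.x,r.fun)
    B=tilt(b,q)
    print("pred scene back edge (crop)",[(proj("scene",X)-[270,230])*5 for X in B([(.144,.05,.01),(.144,-.05,.01),(.114+.012,.05,.044),(.114-.012,.05,.044)])])
    print("pred top fin tops (crop)",[(proj("top",X)-[400,160])*5+[400,0] for X in B([(.126,.05,.044),(.126,-.05,.044),(.102,.05,.044),(.102,-.05,.044)])])
E
```

```text
net in bin [0.1077 0.004  0.0141] 0.014169082734037747
lip [-0.0005  0.0034  0.0981] 0.002958265050146257
0.66 [0.1111 0.0035] [ 0.3753  0.2613 -0.3735 -0.2794]
pred scene back edge (crop) [array([252.1085, 303.5819]), array([229.3215, 456.3815]), array([192.0251, 283.3384]), array([160.7287, 292.7899])]
pred top fin tops (crop) [array([547.1121, 309.5106]), array([757.7872, 314.0072]), array([541.3422, 353.9241]), array([749.7383, 358.4529])]
0.7 [0.1143 0.0051] [ 0.2544  0.2611 -0.2531 -0.2746]
pred scene back edge (crop) [array([245.3524, 299.1892]), array([222.2684, 452.1214]), array([184.1587, 280.0248]), array([153.9604, 290.2757])]
pred top fin tops (crop) [array([548.3958, 317.7434]), array([759.7677, 322.27  ]), array([542.272 , 361.2372]), array([751.1869, 365.7906])]
```

```bash
python3 go.py bin 0.0067 0.005 0.181 40.1
```

```text
now t 7.2667 rel -0.10278140417101836 -3.476984885620888e-05 0.23324278485575928 F [-0.3061  0.3308 -0.0622] w 0.5995516378499964 q [-0.386   0.0725  0.9041  2.161  -0.2674  0.7213  0.6568]
linear [-0.0051  0.0786  0.0924] dr [25.2443 -0.0675 -0.0406]
```

```bash
python3 -m crank '[{"linear":[-0.005,0.0,0.03],"dr":[25.2,0,0],"hand":0.2},{"linear":[-0.005,0.02,0.06],"dr":[25.2,0,0],"hand":0.2},{"linear":[-0.005,0.05,0.09],"dr":[25.2,0,0],"hand":0.2},{"linear":[-0.005,0.079,0.092],"dr":[25.2,0,0],"hand":0.2},{"linear":[-0.005,0.079,0.092],"dr":[25.2,0,0],"hand":0.2},{"linear":[-0.005,0.079,0.092],"dr":[25.2,0,0],"hand":0.2},{"linear":[-0.005,0.079,0.092],"dr":[25.2,0,0],"hand":0.2}]'; python3 go.py bin 0.0775 0.005 0.097 40.1
```

```text
t: 7.85
eef_pos: [0.5343, -0.2389, 0.1967]
tool_rot: [-0.626, 0.328, -0.329, 0.626]
contact_force: [0.6, -0.0, -0.9]
gripper_width: 0.598
now t 7.85 rel -0.00754597663828461 0.009873305848877424 0.19674112970488944 F [ 0.6472 -0.0474 -0.932 ] w 0.5977186761251837 q [ 0.2032  0.1921  0.2808  2.2363 -1.1038  0.3493  1.4512]
linear [0.0079 0.1303 0.0131] dr [ 5.4619  1.4748 -1.2336]
```

```bash
python3 -m crank '[{"linear":[0,0,0],"dr":[0,0,0],"hand":0.2},{"linear":[0,0,0],"dr":[0,0,0],"hand":0.2},{"linear":[0,0,0],"dr":[0,0,0],"hand":0.2}]'; python3 go.py bin 0.0775 0.005 0.097 40.1
```

```text
t: 8.1
eef_pos: [0.534, -0.2404, 0.199]
tool_rot: [-0.625, 0.327, -0.329, 0.628]
contact_force: [0.8, -0.6, 0.3]
gripper_width: 0.602
now t 8.1 rel -0.0077894717340521264 0.008290908800778925 0.19899602695546498 F [ 0.7631 -0.5819  0.3293] w 0.6021117404481168 q [ 0.194   0.1886  0.2939  2.2354 -1.0989  0.3524  1.4459]
linear [0.006  0.1323 0.0119] dr [ 5.3681  1.3865 -1.116 ]
```

```bash
python3 -m crank '[{"linear":[0.006,0.03,0.012],"dr":[5.4,1.4,-1.1],"hand":0.2},{"linear":[0.006,0.05,0.012],"dr":[5.4,1.4,-1.1],"hand":0.2},{"linear":[0.006,0.06,0.012],"dr":[5.4,1.4,-1.1],"hand":0.2},{"linear":[0.006,0.07,0.012],"dr":[5.4,1.4,-1.1],"hand":0.2},{"linear":[0.006,0.07,0.012],"dr":[5.4,1.4,-1.1],"hand":0.2},{"linear":[0.006,0.07,0.012],"dr":[5.4,1.4,-1.1],"hand":0.2},{"linear":[0.006,0.07,0.012],"dr":[5.4,1.4,-1.1],"hand":0.2}]'; python3 go.py bin 0.0775 0.005 0.097 40.1;  python3 - <<'E'
from h import *
a=bot.read_camera("scene");b=bot.read_camera("top")
g=np.hstack([cv2.resize(a[230:350,270:370],(500,600),interpolation=cv2.INTER_CUBIC)[:,:400],cv2.resize(b[160:280,400:500],(500,600),interpolation=cv2.INTER_CUBIC)[:,:400]])
cv2.imwrite("pics/hs4.png",g)
E
```

```text
t: 8.68
eef_pos: [0.5863, -0.2535, 0.1652]
tool_rot: [-0.632, 0.299, -0.314, 0.642]
contact_force: [0.2, 0.2, -0.3]
gripper_width: 0.598
now t 8.6833 rel 0.04488217540792957 -0.0029672844181618955 0.16517179111635608 F [ 0.2061  0.169  -0.2966] w 0.5982549395281018 q [ 0.7212  0.3428 -0.3201  2.1615 -1.3657  0.17    1.7346]
linear [-0.0067  0.0738 -0.017 ] dr [ 1.5063  0.0692 -1.0014]
```

View pics/hs4.png

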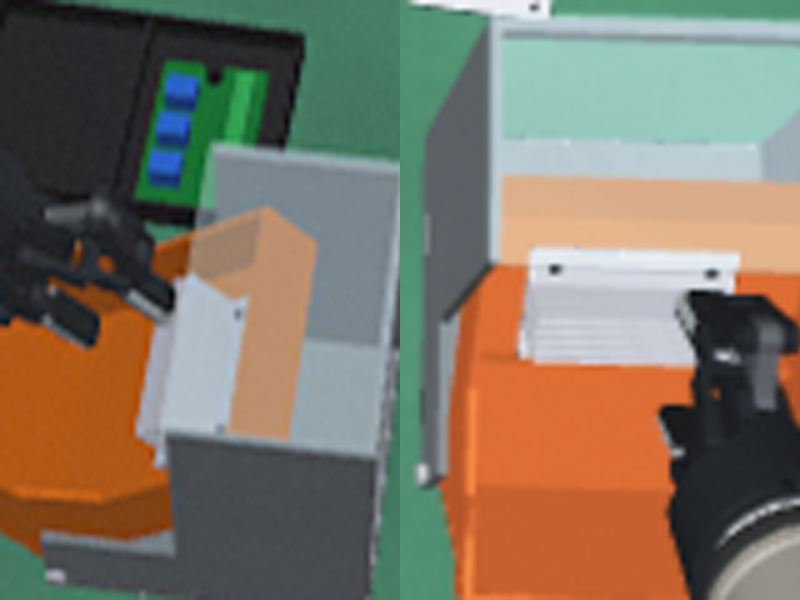

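q5 and q6 are at their range limits in this posture, so I'll proceed in small steps and see if the pose converges.

```bash
python3 -m crank '[{"linear":[-0.007,0.0,-0.017],"dr":[0,0,-1],"hand":0.2},{"linear":[-0.007,0.015,-0.017],"dr":[1,0,-1],"hand":0.2},{"linear":[-0.007,0.03,-0.017],"dr":[1,0,-1],"hand":0.2},{"linear":[-0.007,0.03,-0.017],"dr":[1,0,-1],"hand":0.2},{"linear":[-0.007,0.03,-0.017],"dr":[1,0,-1],"hand":0.2}]'; python3 go.py bin 0.0775 0.005 0.097 40.1
```

```text
t: 9.2
eef_pos: [0.5956, -0.2547, 0.1513]
tool_rot: [-0.632, 0.304, -0.319, 0.638]
contact_force: [-1.2, 0.1, 0.5]
gripper_width: 0.597
now t 9.2 rel 0.05423509000049797 -0.003847873563806621 0.151253752206709 F [-1.1902  0.0797  0.499 ] w 0.5973775455666971 q [ 0.6829  0.3761 -0.2861  2.1418 -1.366   0.1699  1.736 ]
linear [-0.0076  0.0573 -0.0148] dr [ 2.3858  0.1822 -1.3361]
```

```bash
cat > kin.py <<'E'
from h import *
from scipy.optimize import least_squares
import itertools
D=[([-1.3481,.477,.0224,1.5554,-.0115,1.1093,-.0831],[.219,.638,.231],None),
([-1.1676,.0363,.2826,1.8939,-.0112,1.2121,-.6474],[.3419,.3278,.3363],[.555,-.555,.438,-.438]),
([-.6832,.1028,.7292,1.8223,-.0733,1.2422,.0386],[.5078,-.0497,.3492],[-.493,.492,-.507,.507]),
([-.2646,.3658,.7846,1.9292,-.5288,.7745,.7699],[.5704,-.2491,.2178],[-.55,.423,-.44,.57]),
([-.0957,.5275,.587,2.0091,-.7671,.5536,.9922],[.5755,-.251,.0956],[-.552,.422,-.437,.571]),
([-.0602,.4725,.5596,2.1108,-.7927,.4923,1.0658],[.5293,-.2493,.0892],[-.552,.42,-.436,.573]),
([.0014,.4611,.4999,2.1716,-.8494,.4284,1.1527],[.5034,-.2495,.0729],[-.553,.419,-.433,.575]),
([.194,.1886,.2939,2.2354,-1.0989,.3524,1.4459],[.534,-.2404,.199],[-.625,.327,-.329,.628]),
([.7212,.3428,-.3201,2.1615,-1.3657,.17,1.7346],[.5863,-.2535,.1652],[-.632,.299,-.314,.642]),
([.6829,.3761,-.2861,2.1418,-1.366,.1699,1.736],[.5956,-.2547,.1513],[-.632,.304,-.319,.638])]
RS=[Rn.from_matrix([[.946,0,.325],[-.325,0,.946],[0,-1,0]])]+[Rn.from_quat(np.roll(d[2],-1)) for d in D[1:]]
AX="zyzyzyz"; S0=None
def fk(par,q,sg):
    R=Rn.identity();p=np.zeros(3);o=par[:24].reshape(8,3)
    for i in range(7):
        p=p+R.apply(o[i]); R=R*Rn.from_euler(AX[i],sg[i]*q[i])
    return p+R.apply(o[7]),R*Rn.from_rotvec(par[24:27])
def res(par,sg,reg=1e-3):
    out=[]
    for d,R in zip(D,RS):
        p,r=fk(par,d[0],sg); out+=[(p-d[1])*5,(R.inv()*r).as_rotvec()]
    return np.concatenate(out+[reg*par[:24]])
def rotonly(sg):
    # final rotation best: mean of A^-1 R
    Q=[fk(np.zeros(27),d[0],sg)[1].inv()*R for d,R in zip(D,RS)]
    m=Rn.concatenate(Q).mean(); return np.sqrt(np.mean([(m.inv()*x).magnitude()**2 for x in Q])),m
E
python3 - <<'E'
from kin import *
L=sorted([(rotonly((a,)+s)[0],(a,)+s) for a in(1,-1) for s in itertools.product((1,-1),repeat=6)])[:4]
print(L)
sg=L[0][1]; x0=np.zeros(27); x0[24:]=rotonly(sg)[1].as_rotvec(); x0[[2,8,14,20]]=[.2,.2,.2,.2]
r=least_squares(res,x0,args=(sg,)); f=res(r.x,sg,0); print(np.round(r.x,3),np.abs(f[:60]).max())
np.savez("kin.npz",par=r.x,sg=sg)
E
```

```text
[(np.float64(0.0011095938605826115), (-1, 1, -1, 1, -1, 1, -1)), (np.float64(0.39866648736027777), (-1, -1, -1, 1, -1, 1, -1)), (np.float64(0.4598530525057596), (-1, 1, -1, -1, 1, 1, 1)), (np.float64(0.5044338022506247), (-1, -1, -1, -1, -1, -1, -1))]
[-0.000e+00 -0.000e+00  1.440e-01  1.000e-03 -1.600e-02  1.440e-01
 -1.000e-03 -1.600e-02  2.710e-01  1.000e-03 -1.600e-02  2.710e-01
  1.000e-03 -1.600e-02  2.360e-01 -0.000e+00  0.000e+00  2.360e-01
  1.000e-03  0.000e+00  1.640e-01  0.000e+00  1.000e-03  1.640e-01
  1.210e+00 -1.209e+00 -1.209e+00] 0.0013314942472620894
```

The fitted kinematics match the logged poses. I'll use them to search for reachable grasp postures.

```bash
cat > ik.py <<'E'
from kin import *
z=np.load("kin.npz");PAR,SG=z["par"],z["sg"]
LO=np.array([-2.96,-.34,-1.41,.24,-1.37,.17,-2.96])+.02;HI=np.array([2.96,2.1,1.46,2.44,4.51,1.92,2.96])-.02
def tgt(dx,dy,zz,th,flip=False,yaw=0):
    ps=np.radians(-2+yaw);th=np.radians(th);x0=np.array([np.cos(np.radians(-2)),np.sin(np.radians(-2)),0]);y0=np.array([-x0[1],x0[0],0])
    xb=np.array([np.cos(ps),np.sin(ps),0]);yb=np.array([-xb[1],xb[0],0]);zb=np.array([0,0,1.])
    R=np.c_[-yb,np.sin(th)*xb-np.cos(th)*zb,np.cos(th)*xb+np.sin(th)*zb]
    if flip: R=R@np.diag([-1,1,-1.])
    return np.array([.5415,-.249,0])+dx*x0+dy*y0+zz*zb,Rn.from_matrix(R)
def solve(p,R,q0,reg=1e-3):
    def f(q):
        a,r=fk(PAR,q,SG); return np.concatenate([(a-p)*5,(R.inv()*r).as_rotvec(),reg*(q-q0)])
    s=least_squares(f,np.clip(q0,LO+1e-3,HI-1e-3),bounds=(LO,HI)); return s.x,np.abs(s.fun[:6]).max()
E
python3 - <<'E'
from ik import *
np.set_printoptions(precision=2,suppress=True)
rng=np.random.default_rng(0)
for flip in(0,1):
  for th in(40.1,34,28):
    S=[]
    for k in range(40):
        q,e=solve(*tgt(.0775,.005,.097,th,flip),rng.uniform(LO,HI),1e-4)
        if e<.004: S.append(q)
    print(flip,th,len(S))
    if S: print(np.array(S)[np.argsort([s[2] for s in S])][::max(1,len(S)//5)])
E
```

```text
0 40.1 22
[[ 1.39  1.04 -1.39  2.12  1.83  0.67 -1.04]
 [ 1.39  1.04 -1.39  2.12  1.83  0.67 -1.04]
 [ 1.21  0.73 -1.03  2.13  1.96  0.32 -1.37]
 [ 1.05  0.62 -0.81  2.14  2.27  0.19 -1.77]
 [ 0.3   0.49  0.12  2.19  4.1   0.34  2.47]
 [-0.49  1.25  1.43  2.23  4.18  1.4   1.83]]
0 34 27
[[ 1.35  1.01 -1.39  2.06  1.61  0.73 -0.89]
 [ 1.27  0.84 -1.21  2.06  1.54  0.52 -0.92]
 [ 1.    0.6  -0.78  2.07  1.37  0.19 -0.91]
 [ 1.    0.6  -0.78  2.07  1.37  0.19 -0.91]
 [-0.42  0.83  1.12  2.16  4.45  0.89  1.86]
 [-0.51  1.2   1.44  2.17  4.34  1.31  1.74]]
0 28 28
[[ 1.31  1.   -1.39  1.99  1.44  0.82 -0.76]
 [ 1.26  0.87 -1.25  1.99  1.34  0.66 -0.74]
 [ 0.87  0.55 -0.65  2.01  0.71  0.25 -0.31]
 [ 0.46  0.47 -0.13  2.04 -0.52  0.19  0.82]
 [ 0.04  0.5   0.4   2.07 -1.24  0.36  1.46]
 [-0.51  1.17  1.44  2.1   4.49  1.26  1.64]]
1 40.1 22
[[ 1.39  1.04 -1.39  2.12  1.84  0.68  2.09]
 [ 1.04  0.62 -0.8   2.14  2.3   0.19  1.34]
 [ 0.65  0.5  -0.31  2.17  3.71  0.19 -0.21]
 [ 0.65  0.5  -0.31  2.17  3.71  0.19 -0.21]
 [ 0.56  0.49 -0.2   2.17  3.87  0.23 -0.38]
 [-0.36  0.8   1.03  2.23  4.25  0.89 -1.08]]
1 34 19
[[ 1.35  1.01 -1.39  2.06  1.62  0.73  2.25]
 [ 1.3   0.89 -1.27  2.06  1.57  0.59  2.22]
 [ 1.    0.6  -0.78  2.08  1.39  0.19  2.21]
 [ 1.    0.6  -0.78  2.08  1.39  0.19  2.21]
 [ 1.    0.6  -0.78  2.08  1.39  0.19  2.21]
 [-0.46  0.94  1.23  2.17  4.41  1.02 -1.32]
 [-0.51  1.21  1.44  2.17  4.33  1.31 -1.4 ]]
1 28 26
[[ 1.31  1.   -1.39  1.99  1.44  0.81  2.37]
 [ 1.03  0.63 -0.87  2.01  1.03  0.36  2.57]
 [ 0.81  0.53 -0.57  2.02  0.58  0.22  2.94]
 [ 0.07  0.49  0.36  2.07 -1.21  0.34 -1.71]
 [-0.52  1.17  1.44  2.1   4.49  1.26 -1.5 ]
 [-0.52  1.17  1.44  2.1   4.49  1.26 -1.5 ]]
```

```bash
python3 - <<'E'
from ik import *
np.set_printoptions(precision=2,suppress=True)
qc=np.array([.6829,.3761,-.2861,2.1418,-1.366,.1699,1.736])
for th in(40.1,36):
  for be in(-40,-30,-20,-10,10,20,30,40):
    p,R=tgt(.0775,.005,.097,th); R=R*Rn.from_euler("z",be,degrees=True)
    q,e=solve(p,R,qc,1e-3)
    q2,e2=solve(p,R,np.array([1,.6,-.8,2.1,1.4,.25,-.9]),1e-3)
    print(th,be,R.as_matrix()[:,1],q,round(e,3),"|",q2,round(e2,3))
E
```

```text
40.1 -40 [ 0.47 -0.66 -0.59] [-0.92  1.16  1.23  2.15 -1.35  0.19  0.72] 0.127 | [ 0.53  0.73 -0.74  2.16  1.91  1.2  -1.86] 0.0
40.1 -30 [ 0.54 -0.52 -0.66] [-0.78  0.89  1.12  2.14 -1.35  0.19  0.97] 0.193 | [ 0.73  0.7  -0.86  2.2   2.    1.01 -1.8 ] 0.0
40.1 -20 [ 0.59 -0.36 -0.72] [-0.51  0.63  0.88  2.14 -1.35  0.19  1.24] 0.212 | [ 0.94  0.71 -0.98  2.2   2.05  0.82 -1.69] 0.0
40.1 -10 [ 0.63 -0.2  -0.75] [-0.01  0.47  0.38  2.11 -1.35  0.19  1.49] 0.172 | [ 1.14  0.76 -1.09  2.17  2.04  0.62 -1.53] 0.0
40.1 10 [ 0.64  0.15 -0.75] [ 0.96  0.59 -0.57  2.06 -1.35  0.19  1.89] 0.01 | [ 1.32  0.81 -1.08  2.05  1.26  0.19 -0.56] 0.0
40.1 20 [ 0.62  0.32 -0.72] [ 0.82  0.61 -0.3   2.   -1.29  0.52  1.85] 0.0 | [ 1.5   1.14 -1.37  1.96  1.03  0.48 -0.12] 0.0
40.1 30 [ 0.57  0.48 -0.66] [ 0.84  0.68 -0.26  1.9  -1.15  0.74  1.76] 0.0 | [ 1.52  1.24 -1.39  1.85  0.71  0.6   0.26] 0.0
40.1 40 [ 0.52  0.63 -0.59] [ 0.86  0.77 -0.24  1.78 -1.05  0.95  1.71] 0.0 | [ 1.51  1.33 -1.39  1.73  0.48  0.75  0.52] 0.0
36 -40 [ 0.43 -0.66 -0.62] [-0.9   1.12  1.22  2.15 -1.35  0.19  0.8 ] 0.09 | [
[... 221 characters left out ...]
.14 -1.35  0.19  1.25] 0.15 | [ 0.87  0.65 -0.9   2.16  1.91  0.74 -1.59] 0.0
36 -10 [ 0.57 -0.19 -0.8 ] [-0.08  0.49  0.45  2.12 -1.35  0.19  1.47] 0.115 | [ 1.04  0.66 -0.96  2.14  1.86  0.52 -1.43] 0.0
36 10 [ 0.58  0.15 -0.8 ] [ 0.7   0.53 -0.26  2.05 -1.3   0.31  1.74] 0.0 | [ 1.34  0.86 -1.16  2.01  1.13  0.34 -0.44] 0.0
36 20 [ 0.56  0.32 -0.76] [ 0.73  0.59 -0.21  1.97 -1.16  0.55  1.67] 0.0 | [ 1.47  1.12 -1.37  1.92  0.97  0.56 -0.11] 0.0
36 30 [ 0.53  0.48 -0.7 ] [ 0.78  0.67 -0.2   1.87 -1.07  0.77  1.63] 0.0 | [ 1.49  1.22 -1.39  1.82  0.7   0.67  0.21] 0.0
36 40 [ 0.47  0.63 -0.62] [ 0.81  0.76 -0.2   1.76 -1.    0.97  1.61] 0.0 | [ 1.48  1.31 -1.39  1.71  0.5   0.81  0.45] 0.0
```

Tilting the tool 20° about the jaw axis keeps the pads flat on the fins and makes the grasp reachable, so I'll use that.

```bash
sed -i 's/^o,r=state(); /R=(Rn.from_matrix(R)*Rn.from_euler("z",float(sys.argv[6]) if len(sys.argv)>6 else 0,degrees=True)).as_matrix()\nback=float(sys.argv[7]) if len(sys.argv)>7 else 0\no,r=state(); /; s/+z\*zb$/+z*zb-back*R[:,1]/' go.py; python3 go.py bin 0.0775 0.011 0.097 40.1 20 0.07
```

```text
now t 9.2 rel 0.05423509000049797 -0.003847873563806621 0.151253752206709 F [-1.1902  0.0797  0.499 ] w 0.5973775455666971 q [ 0.6829  0.3761 -0.2861  2.1418 -1.366   0.1699  1.736 ]
linear [ 0.0088 -0.0088 -0.0176] dr [ 2.3917 -0.2359 18.661 ]
```

```bash
python3 -m crank '[{"linear":[0.009,-0.009,-0.005],"dr":[0,0,7],"hand":0.2},{"linear":[0.009,-0.009,-0.01],"dr":[0,0,14],"hand":0.2},{"linear":[0.009,-0.009,-0.018],"dr":[2.4,0,18.7],"hand":0.2},{"linear":[0.009,-0.009,-0.018],"dr":[2.4,0,18.7],"hand":0.2},{"linear":[0.009,-0.009,-0.018],"dr":[2.4,0,18.7],"hand":0.2},{"linear":[0.009,-0.009,-0.018],"dr":[2.4,0,18.7],"hand":0.2}]'; python3 go.py bin 0.0775 0.011 0.097 40.1 20 0.03;python3 go.py bin 0.0775 0.011 0.097 40.1 20 0.0|tail -1
```

```text
t: 9.7
eef_pos: [0.5752, -0.2632, 0.147]
tool_rot: [0.733, -0.234, 0.352, -0.534]
contact_force: [0.1, 0.3, -0.3]
gripper_width: 0.598
now t 9.7 rel 0.03417503460470297 -0.013028918673257492 0.14703087081572083 F [ 0.0983  0.2803 -0.3087] w 0.5984633730966248 q [ 0.8098  0.4837 -0.1861  2.0403 -1.2197  0.6433  1.7729]
linear [0.0001 0.0404 0.0009] dr [-0.0352 -0.318  -0.0095]
linear [0.0001 0.0704 0.0009] dr [-0.0352 -0.318  -0.0095]
```

Converged. Advance, with one look before closing.

```bash
python3 -m crank '[{"linear":[0,0.02,0.001],"dr":[0,0,0],"hand":0.2},{"linear":[0,0.035,0.001],"dr":[0,0,0],"hand":0.2},{"linear":[0,0.048,0.001],"dr":[0,0,0],"hand":0.2},{"linear":[0,0.058,0.001],"dr":[0,0,0],"hand":0.2},{"linear":[0,0.065,0.001],"dr":[0,0,0],"hand":0.2},{"linear":[0,0.07,0.001],"dr":[0,0,0],"hand":0.2},{"linear":[0,0.07,0.001],"dr":[0,0,0],"hand":0.2},{"linear":[0,0.07,0.001],"dr":[0,0,0],"hand":0.2}]'; python3 go.py bin 0.0775 0.011 0.097 40.1 20;  python3 - <<'E'
from h import *
a=bot.read_camera("scene");b=bot.read_camera("top")
g=np.hstack([cv2.resize(a[230:350,270:370],(500,600),interpolation=cv2.INTER_CUBIC)[:,:400],cv2.resize(b[160:280,400:500],(500,600),interpolation=cv2.INTER_CUBIC)[:,:400]])
cv2.imwrite("pics/hs5.png",g)
E
```

```text
t: 10.37
eef_pos: [0.6193, -0.2418, 0.0973]
tool_rot: [0.733, -0.234, 0.351, -0.534]
contact_force: [-1.0, 0.1, -0.1]
gripper_width: 0.603
now t 10.3667 rel 0.07751793169172483 0.009917749120673204 0.09729501439654789 F [-0.9692  0.128  -0.0915] w 0.6030287788487619 q [ 0.8039  0.6003 -0.2855  2.0073 -1.3155  0.5198  1.8581]
linear [-0.0009  0.0006 -0.0002] dr [-0.0839 -0.3303 -0.0258]
```

View pics/hs5.png

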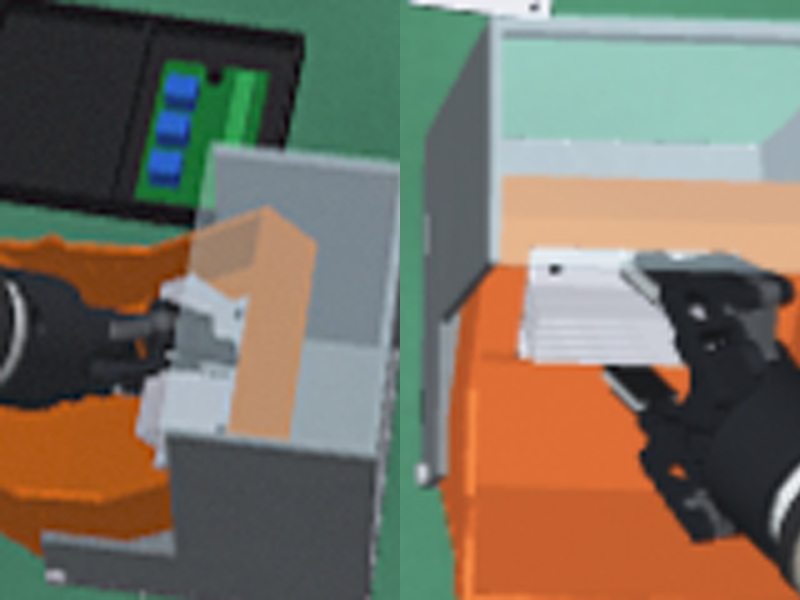

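The fingers straddle the fin block near mid-length with no contact force. Closing.

```bash
python3 -m crank '[{"linear":[0,0,0],"dr":[0,0,0],"hand":-1},{"linear":[0,0,0],"dr":[0,0,0],"hand":-1},{"linear":[0,0,0],"dr":[0,0,0],"hand":-1},{"linear":[0,0,0],"dr":[0,0,0],"hand":-1},{"linear":[0,0,0],"dr":[0,0,0],"hand":-1},{"linear":[0,0,0],"dr":[0,0,0],"hand":-1},{"linear":[0,0,0],"dr":[0,0,0],"hand":-1}]' 70; python3 go.py bin 0.0775 0.011 0.097 40.1 20 0.12
```

```text
t: 11.05
eef_pos: [0.6192, -0.242, 0.0973]
tool_rot: [0.733, -0.234, 0.351, -0.534]
contact_force: [-3.7, -1.9, 3.7]
gripper_width: 0.27
now t 11.05 rel 0.07740638303991376 0.009658670653428679 0.09733307833751155 F [-3.7261 -1.8657  3.6842] w 0.2695434105194571 q [ 0.8038  0.6    -0.285   2.0075 -1.3156  0.5198  1.8584]
linear [-0.0011 -0.1192  0.    ] dr [-0.0821 -0.3272  0.0031]
```

```bash
python3 -m crank '[{"linear":[-0.003,-0.008,0],"dr":[0,0,0],"hand":-1},{"linear":[-0.007,-0.019,0],"dr":[0,0,0],"hand":-1},{"linear":[-0.012,-0.033,0],"dr":[0,0,0],"hand":-1},{"linear":[-0.018,-0.05,0],"dr":[0,0,0],"hand":-1},{"linear":[-0.026,-0.07,0],"dr":[0,0,0],"hand":-1},{"linear":[-0.033,-0.09,0],"dr":[0,0,0],"hand":-1},{"linear":[-0.041,-0.113,0],"dr":[0,0,0],"hand":-1},{"linear":[-0.041,-0.113,0],"dr":[0,0,0],"hand":-1}]'; python3 go.py tray 0 0 0.25 0 0;  python3 - <<'E'
from h import *
a=bot.read_camera("scene");b=bot.read_camera("top")
g=np.hstack([cv2.resize(a[200:350,230:380],(400,400)),cv2.resize(b[150:300,370:520],(400,400))])
cv2.imwrite("pics/hs6.png",g)
E
```

```text
t: 11.72
eef_pos: [0.5402, -0.24, 0.1924]
tool_rot: [0.732, -0.234, 0.35, -0.535]
contact_force: [-0.2, 0.1, -2.2]
gripper_width: 0.271
now t 11.7167 rel 0.059805047232696404 -0.23003902593793846 0.19236943202511433 F [-0.1914  0.1316 -2.2304] w 0.27105393002551104 q [ 0.8439  0.3552 -0.2113  2.1106 -1.1666  0.6728  1.6955]
linear [-0.2445  0.006  -0.0035] dr [-39.4929   8.5817 -19.8383]
```

View pics/hs6.png

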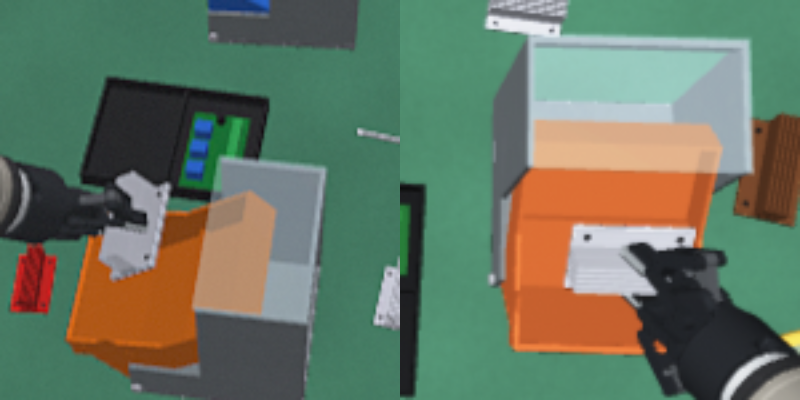

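Held at 23 mm width with about 2 N of weight. Now level it and carry it over the pocket, keeping the 20° offset.

```bash
python3 go.py tray 0 0.005 0.22 0 20; python3 - <<'E'
from ik import *
np.set_printoptions(precision=2,suppress=True)
q0=np.array([.8439,.3552,-.2113,2.1106,-1.1666,.6728,1.6955])
for z in(.22,.1,.015):
    _,R=tgt(0,0,0,0,yaw=-2); R=R*Rn.from_euler("z",20,degrees=True)
    q0,e=solve(np.array([.497,-.001,z]),R,q0,1e-2); print(q0,e)
E
```

```text
now t 11.8167 rel 0.061309276484114994 -0.22916695286220823 0.1901791507144423 F [ 0.8011  0.4284 -3.2089] w 0.26784046330219935 q [ 0.8428  0.3606 -0.2136  2.1093 -1.169   0.6698  1.698 ]
linear [-0.2413  0.027  -0.0225] dr [-37.1441  15.2562  -0.7587]
[ 0.23  0.24 -0.14  1.99 -0.39  0.96  0.25] 0.0003099753370948774
[ 0.25  0.41 -0.18  2.08 -0.43  0.71  0.36] 4.130773178703282e-05
[ 0.28  0.57 -0.22  2.11 -0.47  0.53  0.44] 3.297726805889906e-05
```

```bash
python3 -m crank '[{"linear":[-0.02,-0.02,0],"dr":[-6,2.5,0],"hand":-1},{"linear":[-0.05,-0.02,-0.005],"dr":[-12,5,0],"hand":-1},{"linear":[-0.08,-0.01,-0.01],"dr":[-18,7.5,0],"hand":-1},{"linear":[-0.11,0,-0.014],"dr":[-24,10,0],"hand":-1},{"linear":[-0.14,0.01,-0.018],"dr":[-30,12.5,0],"hand":-1},{"linear":[-0.17,0.02,-0.022],"dr":[-37,15.2,-0.8],"hand":-1},{"linear":[-0.2,0.027,-0.022],"dr":[-37,15.2,-0.8],"hand":-1},{"linear":[-0.241,0.027,-0.0225],"dr":[-37.1,15.2,-0.8],"hand":-1},{"linear":[-0.241,0.027,-0.0225],"dr":[-37.1,15.2,-0.8],"hand":-1},{"linear":[-0.241,0.027,-0.0225],"dr":[-37.1,15.2,-0.8],"hand":-1}]'; python3 go.py tray 0 0.005 0.12 0 20
```

```text
t: 12.65
eef_pos: [0.4976, 0.0041, 0.2194]
tool_rot: [0.567, -0.387, 0.592, -0.422]
contact_force: [-0.3, -0.1, -2.4]
gripper_width: 0.267
now t 12.65 rel 0.00027763232156164937 0.01044608364662305 0.2194009769931532 F [-0.3358 -0.072  -2.4228] w 0.26712269919212933 q [ 0.2014  0.2367 -0.1251  1.9873 -0.396   0.9653  0.2551]
linear [ 0.0394  0.0914 -0.0003] dr [ 0.2198  0.559  -0.17  ]
```

```bash
python3 -m crank '[{"linear":[0.015,0.03,0],"dr":[0.2,0.5,0],"hand":-1},{"linear":[0.026,0.06,0],"dr":[0.2,0.5,0],"hand":-1},{"linear":[0.036,0.08,0],"dr":[0.2,0.5,0],"hand":-1},{"linear":[0.0394,0.0914,0],"dr":[0.2,0.5,0],"hand":-1},{"linear":[0.0394,0.0914,0],"dr":[0.2,0.5,0],"hand":-1},{"linear":[0.0394,0.0914,0],"dr":[0.2,0.5,0],"hand":-1}]'; python3 go.py tray 0 0.005 0.05 0 20;python3 go.py tray 0 0.005 0.017 0 20|tail -1;  python3 - <<'E'
from ov import *
b=T(.4966,-.0063,0,np.radians(-4)); g=[]
for n,o in(("scene",(230,200)),("top",(290,200))):
    o=np.array(o,float);s=4; im=bot.read_camera(n); c=cv2.warpAffine(im,np.array([[s,0,-o[0]*s],[0,s,-o[1]*s]]),(400,480),flags=2)
    poly(c,n,b(box(-.03,.03,-.05,.05,.12-.011)),(0,0,255),o,s); poly(c,n,b(box(-.012,.012,-.05,.05,.12+.029)),(0,255,255),o,s)
    poly(c,n,b(box(-.049,.049,-.071,.071,.024)),(255,0,255),o,s); g.append(c)
cv2.imwrite("pics/pl.png",np.hstack(g))
E
```

```text
t: 13.15
eef_pos: [0.4963, -0.0076, 0.1192]
tool_rot: [0.562, -0.382, 0.596, -0.427]
contact_force: [0.6, 0.3, -2.2]
gripper_width: 0.273
now t 13.15 rel -0.00021864680953728776 -0.0012909210766794132 0.1191648726961198 F [ 0.5776  0.3333 -2.1813] w 0.2728276093615834 q [ 0.2291  0.3792 -0.1363  2.0703 -0.4448  0.7564  0.3578]
linear [0.0178 0.0671 0.0003] dr [-0.0795 -0.5391 -0.0677]
linear [0.0291 0.0981 0.0004] dr [-0.0795 -0.5391 -0.0677]
```

View pics/pl.png

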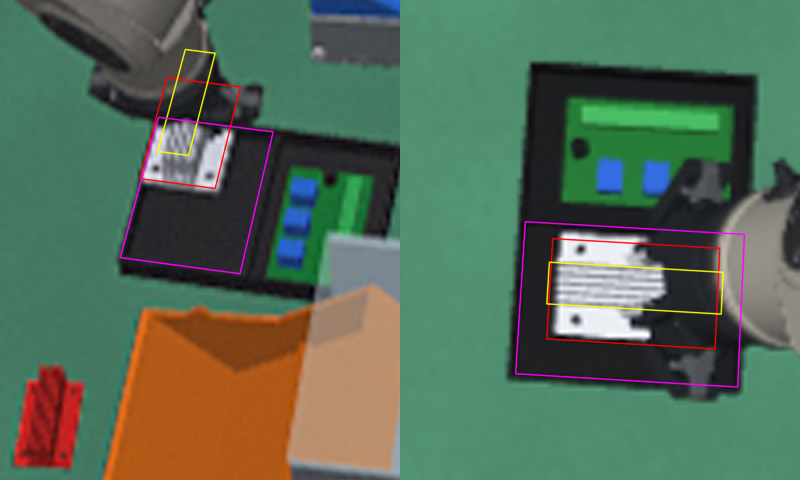

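The held heat sink is level and matches the model within about 2 mm over the pocket (the pocket outline shows clearance all round). Lowering slowly.

```bash
python3 -m crank '[{"linear":[0.005,0.015,0],"dr":[0,0,0],"hand":-1},{"linear":[0.0095,0.031,0],"dr":[0,0,0],"hand":-1},{"linear":[0.014,0.047,0],"dr":[0,0,0],"hand":-1},{"linear":[0.017,0.06,0],"dr":[0,0,0],"hand":-1},{"linear":[0.021,0.071,0],"dr":[0,0,0],"hand":-1},{"linear":[0.024,0.080,0],"dr":[0,0,0],"hand":-1},{"linear":[0.026,0.087,0],"dr":[0,0,0],"hand":-1},{"linear":[0.0275,0.092,0],"dr":[0,0,0],"hand":-1},{"linear":[0.0285,0.095,0],"dr":[0,0,0],"hand":-1},{"linear":[0.0285,0.095,0],"dr":[0,0,0],"hand":-1}]'; python3 go.py tray 0 0.005 0.015 0 20
```

```text
t: 14.08
eef_pos: [0.4973, -0.0015, 0.0207]
tool_rot: [0.563, -0.382, 0.595, -0.428]
contact_force: [-0.2, -0.3, -2.1]
gripper_width: 0.268
now t 14.0833 rel 0.0003640521237156028 0.004858143117576858 0.020741642076741403 F [-0.2219 -0.2887 -2.1009] w 0.26757300077655 q [ 0.2526  0.5555 -0.1839  2.1097 -0.5027  0.5469  0.4569]
linear [ 0.0018  0.0054 -0.0004] dr [-0.1682 -0.4709 -0.046 ]
```

```bash
python3 -m crank '[{"linear":[0.0007,0.002,0],"dr":[0,0,0],"hand":-1},{"linear":[0.0014,0.004,0],"dr":[0,0,0],"hand":-1},{"linear":[0.002,0.0055,0],"dr":[0,0,0],"hand":-1},{"linear":[0.002,0.0055,0],"dr":[0,0,0],"hand":-1}]'; python3 go.py tray 0 0.005 0.015 0 20
```

```text
t: 14.42
eef_pos: [0.4974, -0.0015, 0.0151]
tool_rot: [0.563, -0.382, 0.595, -0.428]
contact_force: [-0.7, 0.1, -1.7]
gripper_width: 0.27
now t 14.4167 rel 0.0004822036203963613 0.004832961841010206 0.015136706619649238 F [-0.662   0.1375 -1.7266] w 0.26998440903946735 q [ 0.2552  0.5664 -0.1872  2.1106 -0.5056  0.5352  0.4631]
linear [-0.0001  0.0002 -0.0005] dr [-0.1942 -0.4625 -0.0365]
```

Slight contact may be beginning; down in 1 mm steps.

```bash
for i in 1 ; do python3 -m crank '[{"linear":[0.0003,0.001,0],"dr":[0,0,0],"hand":-1},{"linear":[0.0006,0.002,0],"dr":[0,0,0],"hand":-1},{"linear":[0.0006,0.002,0],"dr":[0,0,0],"hand":-1},{"linear":[0.0006,0.002,0],"dr":[0,0,0],"hand":-1}]'; done; python3 go.py tray 0 0.005 0.015 0 20
```

```text
t: 14.75
eef_pos: [0.4975, -0.0015, 0.0148]
tool_rot: [0.563, -0.382, 0.595, -0.428]
contact_force: [-4.9, -4.1, 18.2]
gripper_width: 0.27
now t 14.75 rel 0.0005537918581619524 0.004834586118110396 0.014778659405738422 F [-4.8833 -4.1221 18.2115] w 0.2697383166430958 q [ 0.2566  0.5675 -0.1882  2.1105 -0.5068  0.5347  0.4651]
linear [-0.0002 -0.0002 -0.0006] dr [-0.2047 -0.4583 -0.0938]
```

```bash
python3 -m crank '[{"linear":[-0.0005,-0.0015,0],"dr":[0,0,0],"hand":-1},{"linear":[-0.0005,-0.0015,0],"dr":[0,0,0],"hand":-0.2},{"linear":[-0.0005,-0.0015,0],"dr":[0,0,0],"hand":0},{"linear":[-0.0005,-0.0015,0],"dr":[0,0,0],"hand":0},{"linear":[-0.0005,-0.0015,0],"dr":[0,0,0],"hand":0},{"linear":[-0.0005,-0.0015,0],"dr":[0,0,0],"hand":0}]'; python3 go.py tray 0 0.005 0.015 0 20
```

```text
t: 15.25
eef_pos: [0.4974, -0.0013, 0.0145]
tool_rot: [0.563, -0.382, 0.595, -0.428]
contact_force: [-0.2, 1.0, 0.6]
gripper_width: 0.506
now t 15.25 rel 0.0004186201730594695 0.0050551611931476045 0.014548763107699179 F [-0.1511  1.0322  0.5911] w 0.5057421620648513 q [ 0.2552  0.5676 -0.1876  2.1106 -0.5059  0.5342  0.4634]
linear [-0.0001 -0.0004 -0.0004] dr [-0.1753 -0.4578 -0.0426]
```

```bash
python3 -m crank '[{"linear":[-0.003,-0.008,0],"dr":[0,0,0],"hand":0},{"linear":[-0.008,-0.022,0],"dr":[0,0,0],"hand":0},{"linear":[-0.016,-0.044,0],"dr":[0,0,0],"hand":0},{"linear":[-0.028,-0.075,0],"dr":[0,0,0],"hand":0},{"linear":[-0.041,-0.11,0],"dr":[0,0,0],"hand":0},{"linear":[-0.055,-0.15,0],"dr":[0,0,0],"hand":-1},{"linear":[-0.068,-0.185,0],"dr":[0,0,-7],"hand":-1},{"linear":[-0.068,-0.185,0],"dr":[0,0,-14],"hand":-1},{"linear":[-0.068,-0.185,0],"dr":[0,0,-20],"hand":-1},{"linear":[-0.068,-0.185,0],"dr":[0,0,-20],"hand":-1}]'; python3 go.py bin -0.125 0 0.2 0;python3 - <<'E'
from ov import *
tri2=[]
b=T(.4966,-.0063,0,np.radians(-4)); g=[]
for n,o in(("scene",(230,200)),("top",(290,200))):
    o=np.array(o,float);s=4; im=bot.read_camera(n); c=cv2.warpAffine(im,np.array([[s,0,-o[0]*s],[0,s,-o[1]*s]]),(400,480),flags=2)
    print([np.round(d["xy"],1) for d in bot.place_of(n,"heatsink_center")])
    poly(c,n,b(box(-.03,.03,-.05,.05,.01)),(0,0,255),o,s)
    poly(c,n,b(box(-.049,.049,-.071,.071,.024)),(255,0,255),o,s); g.append(c)
cv2.imwrite("pics/pl2.png",np.hstack(g))
E
```

```text
t: 16.08
eef_pos: [0.4985, 0.0045, 0.2142]
tool_rot: [-0.483, 0.482, -0.515, 0.519]
contact_force: [-0.5, 1.7, 0.3]
gripper_width: 0.002
now t 16.0833 rel -0.05177703769886674 0.25184627550227917 0.21417831579370528 F [-0.5123  1.6748  0.2817] w 0.0017056005934167786 q [-0.0748  0.2067 -0.0703  1.9877  0.0218  0.9432 -0.2261]
linear [ 0.2542  0.0144 -0.0645] dr [-0.2948 -1.9953  0.1313]
[array([317.4, 381.4]), array([240.8, 302.2]), array([379.7, 310.9]), array([282. , 250.5]), array([310.3, 255.1]), array([296.4, 255.7])]
[array([510.2, 214.2]), array([412.7, 150.7]), array([430.8, 306.8])]
```

View pics/pl2.png

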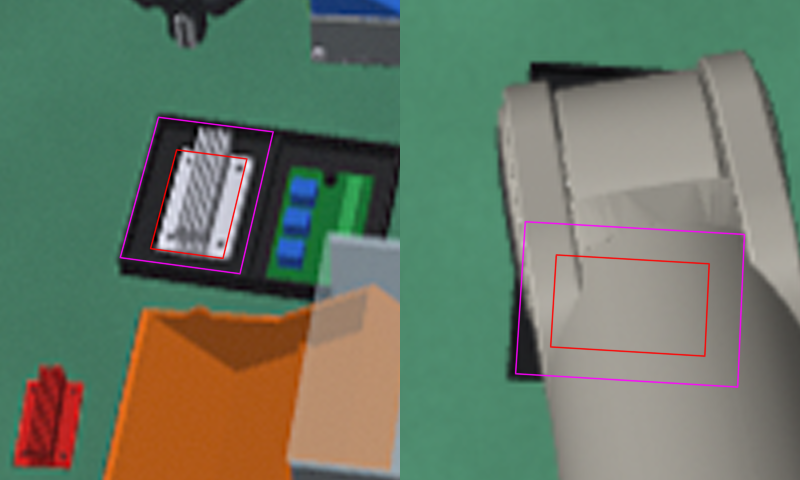

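The heat sink sits squarely in the empty pocket, fins up (scene crop around (205,205)); the top view is blocked by the arm. Now going in front of the lip to push the bin shut.

```bash
python3 -m crank '[{"linear":[0.03,0,-0.03],"dr":[0,-1,0],"hand":-1},{"linear":[0.06,0,-0.062],"dr":[0,-2,0],"hand":-1},{"linear":[0.1,0,-0.062],"dr":[0,-2,0],"hand":-1},{"linear":[0.14,0,-0.062],"dr":[0,-2,0],"hand":-1},{"linear":[0.18,0.005,-0.062],"dr":[0,-2,0],"hand":-1},{"linear":[0.22,0.01,-0.062],"dr":[0,-2,0],"hand":-1},{"linear":[0.254,0.014,-0.062],"dr":[0,-2,0],"hand":-1},{"linear":[0.254,0.014,-0.062],"dr":[0,-2,0],"hand":-1},{"linear":[0.254,0.014,-0.062],"dr":[0,-2,0],"hand":-1}]'; python3 go.py bin -0.115 0 0.07 0
```

```text
t: 17.03
eef_pos: [0.4135, -0.2524, 0.1968]
tool_rot: [0.487, -0.487, 0.514, -0.512]
contact_force: [0.4, -0.2, -0.1]
gripper_width: -0.002
now t 17.0333 rel -0.1278269007408901 -0.007863700775757178 0.19675225929798443 F [ 0.3699 -0.2239 -0.1097] w -0.0018402320910321048 q [ 0.3001  0.2037  0.1366  2.0428 -0.0363  0.8992  0.4048]
linear [-0.0079  0.1267  0.0129] dr [ 0.0867 -0.9634 -0.0906]
```

```bash
python3 -m crank '[{"linear":[-0.008,0.03,0],"dr":[0,-1,0],"hand":-1},{"linear":[-0.008,0.06,0.0],"dr":[0,-1,0],"hand":-1},{"linear":[-0.008,0.09,0.005],"dr":[0,-1,0],"hand":-1},{"linear":[-0.008,0.115,0.01],"dr":[0,-1,0],"hand":-1},{"linear":[-0.008,0.127,0.013],"dr":[0,-1,0],"hand":-1},{"linear":[-0.008,0.127,0.013],"dr":[0,-1,0],"hand":-1},{"linear":[-0.008,0.127,0.013],"dr":[0,-1,0],"hand":-1}]'; python3 go.py bin -0.018 0 0.08 0
```

```text
t: 17.62
eef_pos: [0.4288, -0.2415, 0.0707]
tool_rot: [0.494, -0.493, 0.507, -0.506]
contact_force: [0.5, -0.8, -0.0]
gripper_width: 0.002
now t 17.6167 rel -0.11287132435541052 0.003594981947529095 0.07066251236365548 F [ 0.4972 -0.7964 -0.0378] w 0.001967021373470692 q [ 0.3028  0.4119  0.1018  2.1223 -0.0728  0.6118  0.4297]
linear [ 0.0044 -0.0094  0.0948] dr [ 0.042   0.5029 -0.083 ]
```

```bash
python3 -m crank '[{"linear":[0,0,0.012],"dr":[0,0,0],"hand":-1},{"linear":[0,0,0.024],"dr":[0,0,0],"hand":-1},{"linear":[0,-0.002,0.036],"dr":[0,0,0],"hand":-1},{"linear":[0,-0.004,0.048],"dr":[0,0,0],"hand":-1},{"linear":[0,-0.008,0.06],"dr":[0,0,0],"hand":-1},{"linear":[0,-0.01,0.072],"dr":[0,0,0],"hand":-1},{"linear":[0,-0.01,0.082],"dr":[0,0,0],"hand":-1},{"linear":[0,-0.01,0.088],"dr":[0,0,0],"hand":-1},{"linear":[0,-0.01,0.088],"dr":[0,0,0],"hand":-1}]'; python3 go.py bin -0.018 0 0.08 0
```

```text
t: 18.37
eef_pos: [0.5192, -0.2448, 0.0823]
tool_rot: [-0.494, 0.493, -0.506, 0.507]
contact_force: [-0.8, 0.3, -0.1]
gripper_width: -0.0
now t 18.3667 rel -0.02243923201519338 0.003458592230621493 0.08228130959630901 F [-0.7581  0.2675 -0.1171] w -0.0001385591552585668 q [ 0.2506  0.4966  0.1049  1.9302 -0.0765  0.7157  0.3746]
linear [0.0035 0.0023 0.0044] dr [-0.1576  0.5155  0.034 ]
```

```bash
python3 -m crank '[{"linear":[0,0,0.004],"dr":[0,0,0],"hand":-1},{"linear":[0,0,0.008],"dr":[0,0,0],"hand":-1},{"linear":[0,0,0.008],"dr":[0,0,0],"hand":-1}]'; python3 go.py bin -0.018 0 0.08 0; python3 - <<'E'
from ov import *
b=T(.5415,-.249,.012,np.radians(-2)); g=[]
for n,o in(("scene",(250,240)),("top",(395,160))):
    o=np.array(o,float);s=4; im=bot.read_camera(n); c=cv2.warpAffine(im,np.array([[s,0,-o[0]*s],[0,s,-o[1]*s]]),(400,480),flags=2)
    poly(c,n,b([(0,-.084,.104),(0,.084,.104)]),(255,255,0),o,s); poly(c,n,b(box(.0,.18,-.084,.084,.0)),(0,255,0),o,s); g.append(c)
    print([np.round(d["xy"],1) for d in bot.place_of(n,"orange_lip")], proj(n,b([(0,0,.104)])[0]))
cv2.imwrite("pics/shut.png",np.hstack(g))
E
```

```text
t: 18.62
eef_pos: [0.5224, -0.2445, 0.081]
tool_rot: [0.492, -0.494, 0.508, -0.505]
contact_force: [-11.4, 0.3, 9.0]
gripper_width: 0.001
now t 18.6167 rel -0.019276051667278467 0.0038007004553179883 0.08097316112915222 F [-11.4192   0.3339   8.9669] w 0.0009916178771998292 q [ 0.2478  0.5058  0.1059  1.9178 -0.0766  0.7274  0.3708]
linear [0.0038 0.001  0.0013] dr [ 0.3087  0.438  -0.0804]
[array([284. , 297.9])] [281.08064992 300.31695474]
[array([450.3, 250. ]), array([349.8, 277.9]), array([154.1, 281. ])] [450.15414743 252.97343952]
```

The lip reads (284,298) in scene and (450,250) in top, the same as at the start. I'll confirm the stop with a firmer push, then retreat.

```bash
python3 -m crank '[{"linear":[0,0,0.004],"dr":[0,0,0],"hand":-1},{"linear":[0,0,0.008],"dr":[0,0,0],"hand":-1},{"linear":[0,0,0.008],"dr":[0,0,0],"hand":-1},{"linear":[0,0,0.008],"dr":[0,0,0],"hand":-1}]'; python3 go.py bin -0.018 0 0.08 0|head -1
```

```text
t: 19.15
eef_pos: [0.5225, -0.2445, 0.0802]
tool_rot: [0.489, -0.496, 0.513, -0.501]
contact_force: [-31.0, 3.0, 25.6]
gripper_width: -0.002
now t 19.15 rel -0.019194945827006676 0.003837317408458175 0.08015606130911641 F [-31.0334   2.9576  25.5883] w -0.002109623411313611 q [ 0.2454  0.5132  0.1083  1.9074 -0.0758  0.7446  0.367 ]
```

Hard stop (31 N, no motion). Retreating, then a final check.

```bash
python3 -m crank '[{"linear":[0,0,-0.014],"dr":[0,0,0],"hand":-1},{"linear":[0,0,-0.03],"dr":[0,0,0],"hand":-1},{"linear":[0,0,-0.06],"dr":[0,0,0],"hand":-1},{"linear":[0,-0.04,-0.07],"dr":[0,0,0],"hand":-1},{"linear":[0,-0.08,-0.07],"dr":[0,0,0],"hand":-1},{"linear":[0,-0.12,-0.07],"dr":[0,0,0],"hand":-1},{"linear":[0.06,-0.16,-0.07],"dr":[0,0,0],"hand":-1},{"linear":[0.06,-0.18,-0.07],"dr":[0,0,0],"hand":-1},{"linear":[0.06,-0.18,-0.07],"dr":[0,0,0],"hand":-1},{"linear":[0.06,-0.18,-0.07],"dr":[0,0,0],"hand":-1}]'; python3 - <<'E'
from h import *
for n in("scene","top"):
    a=bot.read_camera(n); z=cv2.imread(f"pics/{n}0.png")
    for k in("orange_lip","blue_hinge","heatsink_center","relay_board_center","meter_center","bottle_center"):
        print(n,k,[(np.round(d["xy"]).tolist(),round(d["score"],2)) for d in bot.place_of(n,k)][:5])
    d=(cv2.absdiff(a,z).max(2)>40).astype(np.uint8); m=cv2.connectedComponentsWithStats(d)[2]; print([r[:5].tolist() for r in m[1:] if r[4]>40])
p,e=tri((282.0,250.5),(349,276)); print("hs expected px",proj("scene",[.4968,-.0063,.024]),proj("top",[.4968,-.0063,.024]))
o,_=state();print(o["contact_force"],o["joint_vel"],o["t"])
E
```

```text
t: 19.98
eef_pos: [0.4631, -0.305, 0.2639]
tool_rot: [-0.494, 0.492, -0.505, 0.509]
contact_force: [-0.0, -0.1, 0.2]
gripper_width: 0.003
scene orange_lip [([284.0, 299.0], 0.73)]
scene blue_hinge [([307.0, 195.0], 0.56)]
scene heatsink_center [([280.0, 249.0], 0.93), ([319.0, 380.0], 0.81), ([380.0, 310.0], 0.72), ([244.0, 304.0], 0.7)]
scene relay_board_center [([310.0, 257.0], 0.81), ([285.0, 300.0], 0.6)]
scene meter_center [([229.0, 375.0], 0.6)]
scene bottle_center [([295.0, 135.0], 0.57)]
[[62, 0, 166, 102, 3147], [207, 19, 30, 40, 679], [35, 30, 33, 55, 1120], [210, 61, 12, 14, 55], [65, 63, 14, 36, 95], [103, 70, 163, 223, 6981], [57, 90, 13, 35, 96], [75, 103, 30, 43, 533], [65, 126, 29, 58, 455], [117, 140, 15, 26, 209], [106, 167, 19, 21, 146], [121, 174, 17, 38, 327], [85, 189, 29, 26, 274], [269, 232, 25, 34, 550], [315, 298, 21, 21, 311]]
top orange_lip [([450.0, 253.0], 0.59)]
top blue_hinge [([252.0, 251.0], 0.69)]
top heatsink_center [([427.0, 308.0], 0.81), ([418.0, 152.0], 0.73), ([512.0, 212.0], 0.71), ([347.0, 276.0], 0.65), ([349.0, 274.0], 0.35)]
top relay_board_center [([352.0, 238.0], 0.76)]
top meter_center [([524.0, 308.0], 0.6)]
top bottle_center [([155.0, 280.0], 0.92)]
[[419, 200, 43, 24, 926], [492, 223, 148, 257, 21481], [327, 262, 41, 27, 954], [608, 373, 9, 107, 266], [0, 397, 56, 45, 1313], [508, 396, 14, 70, 181]]
hs expected px [279.49075441 248.25116351] [347.52628427 275.72866818]
[ 0.29598107 -0.51777935  0.29394531] [ 0.0012532   0.00015131  0.00018034 -0.00071514 -0.00129521 -0.0005076
  0.00043746] 20.6833
```

The picture difference shows only the arm, the emptied bin floor and the filled pocket. The bins and bystanders are unchanged, and the heat sink is within a pixel or so of where it should be.

```bash
python3 -c "from station import bot; print(bot.hand_in())"
```

```text
the job is handed in; nothing more can be done
None
```

I did the whole job and handed it in at about 20.7 s of the 72 s. `hand_in()` gives no verdict, so what follows rests on my own checks.

**What I did**
- **Tip:** I hooked the orange lip and tipped the bin until the force climbed with no further motion, which means it was at its stop.
- **Grasp:** The straight-on grasp ran into limits on joints 5 and 6. I tilted the tool 20° about the jaw axis and gripped the heat sink by its fins.
- **Place:** I lowered it slowly and level into the empty pocket and released it on contact, at about 18 N on the wrist.
- **Shut:** I pushed the orange bin shut against its stop, with 31 N in the push direction and no motion, then moved the arm clear.

**Last checks**
- **Heat sink:** the networks' reported position is within about 1 pixel of the pocket centre in both cameras. The scene picture taken after release showed it flat with fins up.
- **Rest of the scene:** comparing with the first pictures, only the arm, the emptied bin floor and the filled pocket changed. Both bins, the board, the meter and the bottle look unmoved.
- **Robot:** the arm was at rest with no contact force.

**Not confirmed**
- I could not view the last picture of the shut bin because the viewer's 12-picture limit was reached. That the bin is shut rests on the hard stop, the lip position and the picture comparison.
- The networks put the blue hinge a few pixels off between readings. The picture comparison showed no change there, so I took it as detector noise.

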